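Fetch the mixing beaker from behind the stock bottles

TASK

The steel beaker is boxed in behind the three stock bottles on the plywood chemical stand, and there is no room to get at it. Stand all three bottles in the red tray, lift the beaker out and set it upright on the middle of the stirrer's white plate, and then put every bottle back upright on the stand, each on the spot where it stood at the start. Set everything down without dropping it, let no bottle nor the beaker tip over, and leave the jar, the film can and the measuring cylinder where they are.

Things in the scene. Friction and masses are not known exactly. Their poses are not given: they have to be found in the camera images.
- round_bottle_centre (a point): Round smooth amber glass bottle with a paper label, on the stand: body 58 mm diameter up to 80 mm, sloping shoulder, neck 29 mm wide from 102 mm, black screw cap 32 mm diameter from 112 mm to the top at 138 mm. 0.25 to 0.47 kg. The point is on its axis half-way up, 69 mm above its underside; z is its upward axis. Best taken by the cap.
- bellows_bottle_centre (a point): Round ribbed (concertina) grey plastic bottle, stiff, on the stand: body 62 mm diameter up to 88 mm, shoulder, neck 32 mm wide from 100 mm, black screw cap 36 mm diameter from 106 mm to the top at 130 mm. 0.21 to 0.39 kg. The point is on its axis half-way up, 65 mm above its underside; z is its upward axis. Best taken by the cap.
- square_bottle_centre (a point): White plastic bottle of square section, on the stand: body 56 x 56 mm up to 92 mm, shoulder, neck 31 mm wide from 104 mm, black round screw cap 33 mm diameter from 110 mm to the top at 134 mm. 0.22 to 0.42 kg. The point is on its axis half-way up, 67 mm above its underside; z is its upward axis, x and y square to its sides. Best taken by the cap.
- beaker_centre (a point): Plain stainless-steel beaker, open on top, straight wall: 51 mm outer diameter, 72 mm high, wall 2.5 mm, 0.1 to 0.18 kg, tiny pouring spout at the rim. On the stand close behind the row of bottles (a few mm from them). The point is on its axis half-way up, 36 mm above its underside; z is its upward axis.
- stand: Fixed plywood stand, open on top, 200 (x) x 300 mm (y). Origin: centre of its underside; its x points to the back panel, z up. Floor 12 mm up, inside 180 x 280; back panel 130 mm high (inner face x = +90), sides 60, front lip 30, walls 10 thick. Bottles side by side along y at x about -36 mm, 85 mm apart, in any order; beaker at x about +28, |y| up to 20. Left or right of the robot, turned a little.
- tray: Fixed red plastic developing tray, the side area, empty at the start. Origin: centre of its underside, x along its short side, y along its long side, z up. Flat floor 4 mm above the origin, 205 (x) x 262 mm (y); slightly flared walls 45 mm high, rim about 225 x 282 mm, a small lip on one corner. Takes the three bottles in a row along y, 80 mm apart.
- stirrer_plate (a point): Centre of the top face of the round white plate (100 mm diameter) on a fixed grey laboratory stirrer, 130 x 120 mm. The point lies on the plate's surface, 50 mm above the worktop; z up.
- film_can_centre (a point): Bystander: loose black film can with a grey lid, 34 mm diameter, 51 mm high, standing on the worktop just beyond the stirrer. The point is half-way up. Leave alone.
- jar: Bystander: loose amber jar with a black lid, 68 mm diameter, 85 mm high, on the worktop beyond the stirrer. Origin at the centre of its underside. Leave alone.
- measure: Bystander: loose clear measuring cylinder on a round foot (66 mm) with a red funnel in its mouth (78 mm wide), 193 mm high in all, on the worktop beyond the stirrer. Origin at the centre of its underside. Leave alone.
Not all that is in view belongs to the job. What is shaped like the part that bears round_bottle_centre but green or purple is not meant.

How it is judged:
On the way, in this order (a step that is already met when the one before it is completed fails the run):
1. all three bottles stand upright in the red tray at the same time, released (x of round_bottle_centre in the frame of tray between -0.09 and 0.09 m and y of round_bottle_centre in the frame of tray between -0.118 and 0.118 m and z of round_bottle_centre in the frame of tray below 0.081 m and angle between each of round_bottle_centre, bellows_bottle_centre, square_bottle_centre's own z axis and vertical below 0.12 rad and contact force between the fingers and round_bottle below 0.2 N and x of bellows_bottle_centre in the frame of tray between -0.09 and 0.09 m and y of bellows_bottle_centre in the frame of tray between -0.118 and 0.118 m and z of bellows_bottle_centre in the frame of tray below 0.077 m and contact force between the fingers and bellows_bottle below 0.2 N and x of square_bottle_centre in the frame of tray between -0.09 and 0.09 m and y of square_bottle_centre in the frame of tray between -0.118 and 0.118 m and z of square_bottle_centre in the frame of tray below 0.079 m and contact force between the fingers and square_bottle below 0.2 N), for 0.2 s.
2. the beaker stands upright on the middle of the stirrer plate, released (horizontal distance between beaker_centre and stirrer_plate below 0.015 m and z of beaker_centre in the frame of stirrer_plate between 0.031 and 0.042 m and angle between beaker_centre's own z axis and vertical below 0.1 rad and contact force between the fingers and beaker below 0.2 N), for 0.2 s.
At the end, for the whole second after the job is handed in: Beaker within 15 mm of the middle of the stirrer plate; each bottle on the stand within 15 mm of where it started (turn about its axis is free); all four upright within 0.1 rad, released, at rest; jar, film can and measuring cylinder within 20 mm of where they were (all of step 2 and linear speed of each of beaker, round_bottle, bellows_bottle, square_bottle below 0.02 m/s and distance of each of round_bottle_centre, bellows_bottle_centre, square_bottle_centre from where it was at the start of the episode below 0.015 m and angle between each of round_bottle_centre, bellows_bottle_centre, square_bottle_centre's own z axis and vertical below 0.1 rad and contact force between the fingers and round_bottle below 0.2 N and contact force between the fingers and bellows_bottle below 0.2 N and contact force between the fingers and square_bottle below 0.2 N and distance of each of film_can_centre, jar, measure from where it was at the start of the episode below 0.02 m); the robot touches nothing.
It fails at once if a bottle is tipped over (by more than 0.6 rad) (angle between any of round_bottle_centre, bellows_bottle_centre, square_bottle_centre's own z axis and vertical above 0.6 rad).
It fails at once if the beaker is tipped over (by more than 0.6 rad) (angle between beaker_centre's own z axis and vertical above 0.6 rad).
It fails at once if a bottle or the beaker is dropped (moves faster than 0.45 m/s, a fall of over 10 mm, while no finger touches it) ((linear speed of round_bottle above 0.45 m/s and contact force between the fingers and round_bottle below 0.2 N) or (linear speed of bellows_bottle above 0.45 m/s and contact force between the fingers and bellows_bottle below 0.2 N) or (linear speed of square_bottle above 0.45 m/s and contact force between the fingers and square_bottle below 0.2 N) or (linear speed of beaker above 0.45 m/s and contact force between the fingers and beaker below 0.2 N)).
It fails at once if the jar, film can or measuring cylinder is pushed more than 20 mm (distance of any of film_can_centre, jar, measure from where it was at the start of the episode above 0.02 m).
It also fails if it takes over 147 s, if anything falls off the work surface, if the arm or the gripper's body presses on something with over 40 N, if the wrist force passes 120 N, or if a joint passes its speed limit or range.

ROBOT

A 7-joint arm with a two-finger parallel gripper is mounted at the origin on the work surface. World frame = base frame: x ahead of the robot, y to its left, z up, the work surface at z = 0. Lengths are in m, angles in rad, forces in N, time in s.
With the tool pointing down it reaches from about 0.425 to 0.875 m from the base axis. Payload 4.7 kg.
Tool frame: the origin (TCP) lies at the very end of the fingers, on their centre line; the grasp point (between the pads) lies 19 mm behind it; x points along the fingers, y is the direction in which the jaws open and shut, and the axes are right-handed (so a half turn about x gives the same grasp; the last joint's range is limited). The gripper opens to 87 mm and grips with 3 to 60 N. Pads are 19 mm wide; open, the fingers measure 117 mm over their backs; the gripper's body (75 mm by 190 mm) begins 51 mm behind the grasp point.
Start: joints at [1.147, 0.321, -0.07, 1.45, 0.023, 1.371, -0.057], TCP at [0.276, -0.589, 0.223] pointing down, gripper open.
Joint ranges: [-2.86, 2.86], [-0.3, 2.09], [-1.38, 1.24], [0.06, 2.45], [-1.56, 4.7], [0.09, 2.05], [-2.69, 2.69]. Speed limits (rad/s): [2.57, 2.57, 3.14, 3.14, 3.14, 3.14, 3.14].

INTERFACE

Orientations are given as a rotation vector (axis times angle).
In Python, from bench import ctrl gives the robot as it stands.
- The arm moves only by the tool step_arm, never from a script. Its argument "increments" is one flat list of numbers, 6 for each row, row after row: the shift along the tool's x, y, z in cm, then the turn, a rotation vector about the tool's x, y, z in rad. In form: [tx, ty, tz, ax, ay, az, tx, ty, tz, ax, ay, az, ...]. A call has 1 to 12 rows; each row shifts and turns the commanded pose from where the row before left it, along the tool's axes as they then stand; what a row does not reach is not made up. A row lasts 1/8 s, in which the tool goes at most 62.5 mm and 10.7 degrees, less where a joint would pass 70% of its speed; a pose out of reach is approached as far as the arm can. A call with a gripper value outside its range is refused whole. "fingers" is the opening in per cent of the stroke, from 0 (shut) to 100 (fully open), set as the call begins (left out, the last holds). The fingers move at their own pace and stop on an object; "force" is the grip in N (left out, the last holds). Time passes only in rows, so rows that do not move let the fingers close. It gives the time, the measured TCP pose, the force and the opening at its end, in the units of the state.
- ctrl.get_state(): the state, without advancing time (a new reading comes with each control period).
- ctrl.get_image(name): name is "scene" or "top" or "wrist"; returns the picture (420x560x3 uint8, red, green, blue); there is no depth.
- ctrl.camera_params(name): a dict with "vertical_fov" (degrees; the focal length in pixels is half the picture's height over the tangent of half this angle, whatever the lens; pixels are square), "cx", "cy" (the principal point, pixels), "k1" (the pictures are not rectified: a ray, as slopes to the right and down, at radius r is drawn at 1 + k1 r^2 times it, then the intrinsics apply), "R" (3x3) and "t" (3): a world point X has camera coordinates R X + t. Camera axes: x right, y down, z forward; pixel columns grow to the right and rows downward; lengths in m; the calibration is good to about 2 mm. A picture is of the moment at which its call begins: read the wrist's pose just before it. camera_params takes no time and is no camera call; for the wrist camera it gives the pose at the moment of the call.
- ctrl.close_job(): hands the job in, once; it reports no verdict.
Trained networks look in the newest picture that a camera, given by its name, has taken for a name from the list of things; names that differ only in an ending like _2 or _b are one class to them, and where a whole thing is asked for, a point or a joint stands for the part that bears it (a point fixed in the world has none). Each returns a list of dicts, best first, with "score" (0 to 1); they miss things now and then, are a little off and sometimes report something else, mostly with a low value. They report only what shows in the picture. A call takes as long as a camera call. They do not tell look-alikes from the thing itself.
- ctrl.search_frame(camera, name): "xyz" ([x, y, z] in m, in the coordinates of the camera as it stood for that picture, good to about 4 mm: the middle of the surface that is visible of it).
- ctrl.silhouettes(camera, name): "pixels" (420x560 bool, what is visible of it).
- ctrl.spot_point(camera, name): "xyz" ([x, y, z] in m, in the coordinates of the camera as it stood for that picture, good to about 4 mm: a listed point, or the origin of a listed thing).
The state is a dict: "time": time; "joint_positions": joint angles; "qd": joint speeds; "joint_torque": joint torques, N m; "position": TCP position; "tool_rot": TCP orientation; "ft_force": force on the tool from outside, world axes, zero at the start; "torque": the same for the moment, N m; "grip_width": opening from 0.0 (shut) to 1.0 (fully open).
Only numpy, scipy, OpenCV 4.12 (cv2) and the standard library are available. Lean on these libraries where they do the work, as an engineer would, in place of code of your own. Each camera call takes 0.05 s, during which the arm holds its last target.

## Working session

There is one attempt and no reset: what is moved stays moved. The work goes in short steps, Python scripts to look and compute and a tool call to move; the robot and the scene stay as the last step left them, time stands still between calls to the robot, and variables do not carry over. Pictures are saved under pics/ and viewed, and the job is handed in when it is done.

Besides the shell and the picture viewer there is one more tool, called after "Request:" in YAML: its name, and indented under it one key for each argument. step_arm: Moves the arm, as the interface text tells. Its arguments: {"type":"object","properties":{"increments":{"type":"array","items":{"type":"number"}},"fingers":{"type":"number"},"force":{"type":"number"}},"required":["increments"]}

```bash
ls; mkdir -p pics; python3 - <<'E'
from bench import ctrl
import cv2
print(ctrl.get_state())
for n in ["scene","top","wrist"]:
    cv2.imwrite(f"pics/a_{n}.png",ctrl.get_image(n)[:,:,::-1])
    p=ctrl.camera_params(n); print(n,p)
E
```

```text
pics
{'time': 0.0, 'joint_positions': array([ 1.14705364,  0.32183741, -0.07009896,  1.45166767,  0.02260454,
        1.37080501, -0.0569109 ]), 'qd': array([ 0.00023539, -0.00067632, -0.00023525,  0.00127314,  0.00159915,
       -0.00036516, -0.00112246]), 'joint_torque': array([ 1.48043564e-04, -4.91282880e+01, -4.03704699e-01, -3.12534606e+01,
       -6.39087427e-02,  4.35312814e-02,  2.01410489e-04]), 'position': array([ 0.27531716, -0.58820017,  0.22145595]), 'tool_rot': array([ 1.97924271,  0.44239375, -1.98028652]), 'ft_force': array([ 0.29360094, -0.70842771, -0.09544358]), 'torque': array([ 0.00538725, -0.01448806, -0.02579548]), 'grip_width': 1.0009310362784323}
scene {'vertical_fov': 44.66971975598476, 'cx': 288.2126747770509, 'cy': 208.96413561677457, 'k1': -0.044865795509775375, 'R': array([[-0.59861229,  0.80103305, -0.00306143],
       [ 0.51976093,  0.38550379, -0.76238796],
       [-0.60951776, -0.45796602, -0.64711299]]), 't': array([ 0.32953396, -0.20176257,  1.56881747])}
top {'vertical_fov': 49.45444779504756, 'cx': 279.68638354439065, 'cy': 215.4719044060455, 'k1': -0.045232642871990726, 'R': array([[ 0.02105932, -0.99977708,  0.00151698],
       [-0.98168425, -0.02096553, -0.18935808],
       [ 0.18934767,  0.00249856, -0.98190693]]), 't': array([-0.00581461,  0.5646242 ,  0.9792297 ])}
wrist {'vertical_fov': 58.93450380364124, 'cx': 276.35245023750036, 'cy': 213.45437457436685, 'k1': -0.0030441000153850206, 'R': array([[ 0.42440578, -0.90547014, -0.00188462],
       [-0.87547117, -0.41087443,  0.25442569],
       [-0.2311492 , -0.10632981, -0.96709049]]), 't': array([-0.65008777, -0.03169653,  0.39025769])}
```

View pics/a_scene.png

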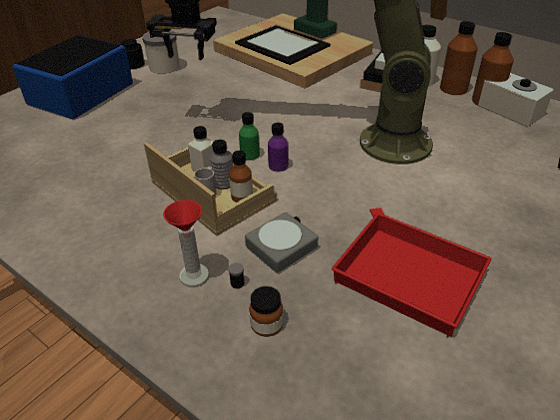

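View pics/a_top.png

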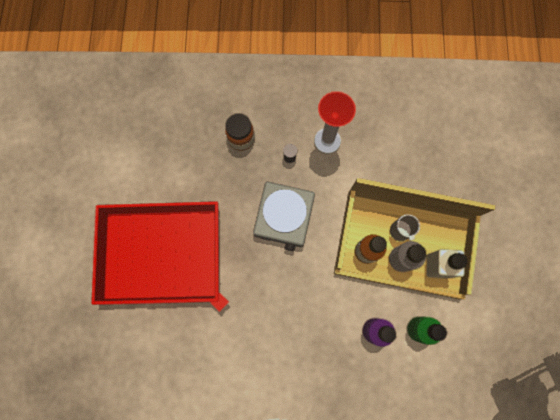

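View pics/a_wrist.png

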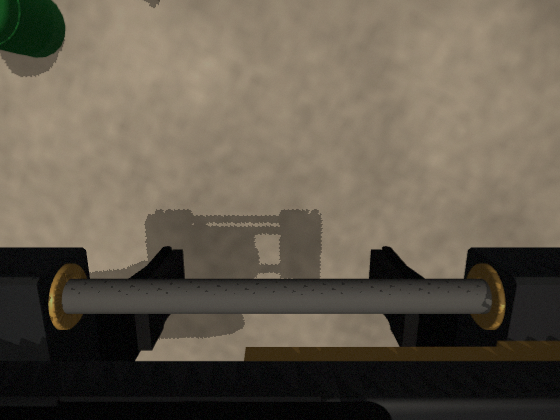

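The scene and top views show the stand to the robot's right. In the top image the amber bottle is at about (371,248), the ribbed one at (412,255), the white one at (452,262) and the beaker at (405,228). The tray (155,252) is on the left and the stirrer (285,212) is in the middle. The purple and green decoys sit in front of the stand. Next I'll measure positions.

```bash
cat > h.py <<'E'
import numpy as np, cv2
from scipy.spatial.transform import Rotation as Ro
from bench import ctrl
def K(p):
    f=210/np.tan(np.radians(p["vertical_fov"]/2)); return f
def proj(p,X):
    c=np.asarray(p["R"])@np.asarray(X,float)+p["t"]; s=c[:2]/c[2]; s=s*(1+p["k1"]*(s@s)); return s*K(p)+[p["cx"],p["cy"]]
def ray(p,uv):
    d=(np.asarray(uv,float)-[p["cx"],p["cy"]])/K(p); s=d.copy()
    for _ in range(20): s=d/(1+p["k1"]*(s@s))
    R=np.asarray(p["R"]); return -R.T@p["t"], R.T@np.array([*s,1])
def onz(p,uv,z):
    o,d=ray(p,uv); return o+d*(z-o[2])/d[2]
def w(p,x): return np.asarray(p["R"]).T@(np.asarray(x)-p["t"])
E
python3 - <<'E'
from h import *
np.set_printoptions(precision=4,suppress=True)
names=["round_bottle_centre","bellows_bottle_centre","square_bottle_centre","beaker_centre","stand","tray","stirrer_plate","film_can_centre","jar","measure"]
for c in ["top","scene"]:
    p=ctrl.camera_params(c); ctrl.get_image(c)
    for n in names:
        for d in ctrl.spot_point(c,n)[:3]: print(c,n,round(d["score"],2),w(p,d["xyz"]),proj(p,w(p,d["xyz"])).round())
E
```

```text
top round_bottle_centre 0.77 [ 0.4937 -0.1989  0.0786] [373. 247.]
top round_bottle_centre 0.75 [ 0.3144 -0.2106  0.0677] [378. 331.]
top round_bottle_centre 0.6 [ 0.313  -0.318   0.0685] [428. 332.]
top bellows_bottle_centre 0.69 [ 0.4754 -0.2736  0.0753] [407. 256.]
top square_bottle_centre 0.98 [ 0.4659 -0.3573  0.0786] [445. 261.]
top beaker_centre 0.75 [ 0.4922 -0.1962  0.0843] [372. 247.]
top stand 0.77 [ 0.5148 -0.2872  0.0008] [403. 243.]
top stand 0.67 [ 0.5403 -0.2778  0.0486] [404. 229.]
top stirrer_plate 0.72 [ 0.5787 -0.0044  0.0506] [284. 210.]
top stirrer_plate 0.26 [0.7695 0.1079 0.0005] [240. 137.]
top film_can_centre 0.79 [ 0.7223 -0.0148  0.0299] [290. 153.]
top film_can_centre 0.33 [ 0.5433 -0.2788  0.051 ] [405. 228.]
top jar 0.83 [ 0.7672  0.103  -0.0019] [242. 139.]
top measure 0.6 [ 0.7627 -0.1045  0.0095] [327. 140.]
scene round_bottle_centre 0.77 [ 0.3115 -0.215   0.0718] [278. 146.]
scene round_bottle_centre 0.7 [ 0.3214 -0.3182  0.0684] [247. 136.]
scene round_bottle_centre 0.68 [ 0.4866 -0.1957  0.0831] [242. 175.]
scene bellows_bottle_centre 0.61 [ 0.4747 -0.2782  0.0783] [221. 163.]
scene square_bottle_centre 0.84 [ 0.4555 -0.3643  0.0744] [203. 150.]
scene beaker_centre 0.86 [ 0.5451 -0.2768  0.0528] [204. 184.]
scene stand 0.71 [ 0.5064 -0.2895  0.003 ] [213. 190.]
scene tray 0.84 [ 0.4729  0.2882 -0.0006] [411. 278.]
scene stirrer_plate 0.55 [ 0.5766 -0.0046  0.0498] [280. 234.]
scene film_can_centre 0.87 [ 0.7226 -0.0164  0.0211] [235. 278.]
scene jar 0.59 [0.7662 0.1029 0.0009] [266. 323.]
scene measure 0.84 [ 0.7672 -0.1087 -0.001 ] [192. 278.]
```

```bash
python3 - <<'E'
import cv2
i=cv2.imread("pics/a_top.png")
cv2.imwrite("pics/b1.png",cv2.resize(i[170:310,325:505],None,fx=4.4,fy=4.2,interpolation=cv2.INTER_CUBIC))
E
```

```text
(no output)
```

View pics/b1.png

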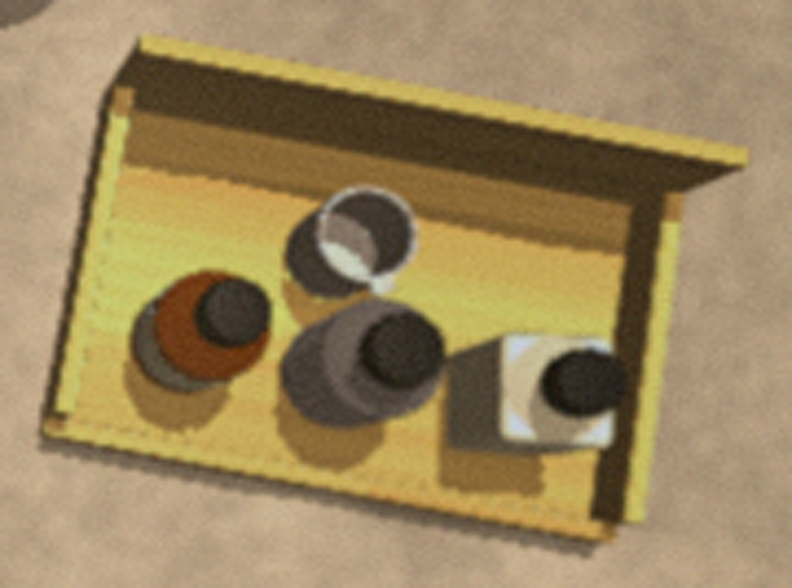

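```bash
python3 - <<'E'
import cv2
i=cv2.imread("pics/a_scene.png")
cv2.imwrite("pics/b2.png",cv2.resize(i[115:235,140:300],None,fx=5,fy=5,interpolation=cv2.INTER_CUBIC))
from h import *
p=ctrl.camera_params("top")
for n,uv,z in [("r",(378.4,244),.15),("b",(416.6,253.1),.142),("s",(458.2,261.2),.146),("bk",(408.2,225.5),.084)]: print(n,onz(p,uv,z))
# back panel top edge, zoom coords
def q(x,y):return (325+x/4.4,170+y/4.2)
a=onz(p,q(143,38),.13);b=onz(p,q(747,152),.13);print(a,b,np.linalg.norm(a-b),np.degrees(np.arctan2(b[0]-a[0],a[1]-b[1])))
a=onz(p,q(42,432),.03);b=onz(p,q(608,535),.03);print(a,b,np.linalg.norm(a-b),np.degrees(np.arctan2(b[0]-a[0],a[1]-b[1])))
# tray rim corners
for uv in [(97,206),(219,203),(219,303),(93,303)]: print(onz(p,uv,.045))
E
```

```text
r [ 0.4913555  -0.19587644  0.15      ]
b [ 0.47521574 -0.27585031  0.142     ]
s [ 0.4597795  -0.35967046  0.146     ]
bk [ 0.54241236 -0.27683281  0.084     ]
[ 0.63259623 -0.15828688  0.13      ] [ 0.57983424 -0.45114446  0.13      ] 0.29757248920439716 -10.212998194171336
[ 0.43939269 -0.12094841  0.03      ] [ 0.38941199 -0.41281781  0.03      ] 0.2961179126841993 -9.717269256925588
[0.57961783 0.42867506 0.045     ]
[0.59256579 0.14630178 0.045     ]
[0.36661739 0.13605983 0.045     ]
[0.35937076 0.41691566 0.045     ]
```

View pics/b2.png

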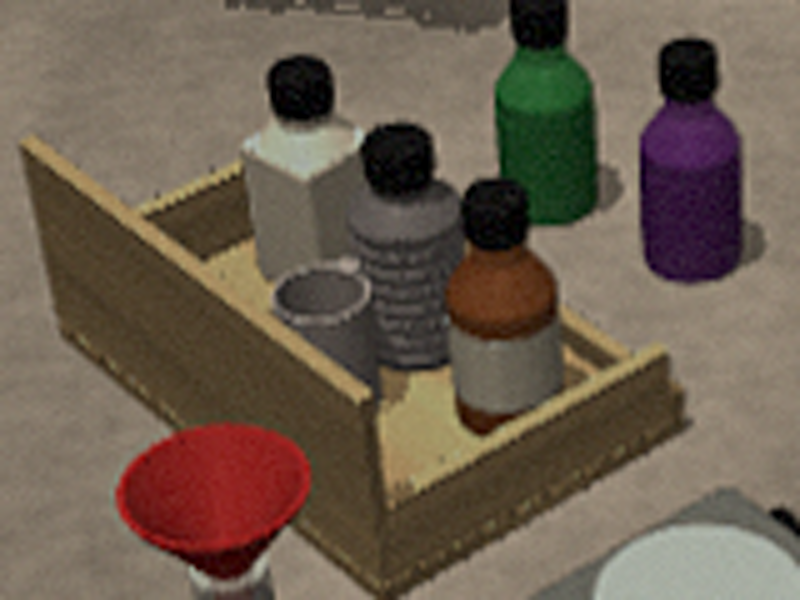

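```bash
cat >> h.py <<'E'
np.set_printoptions(precision=4,suppress=True)
def pose():
    s=ctrl.get_state(); return np.array(s["position"]),Ro.from_rotvec(s["tool_rot"])
def target_R(jaw):  # tool x down, y = jaw dir (horizontal angle deg)
    a=np.radians(jaw); x=np.array([0,0,-1.]); y=np.array([np.cos(a),np.sin(a),0]); return Ro.from_matrix(np.c_[x,y,np.cross(x,y)])
def go(xyz,jaw=None):
    """total shift in current tool axes (cm), then turn (rotvec in tool)"""
    P,R=pose(); d=R.inv().apply(np.array(xyz)-P)*100
    print("shift cm tool",d.round(2)); 
    if jaw is not None: print("turn",(R.inv()*target_R(jaw)).as_rotvec().round(3))
def st():
    s=ctrl.get_state(); P,R=pose(); M=R.as_matrix()
    print("t",s["time"],"P",P,"jaw deg",np.degrees(np.arctan2(M[1,1],M[0,1])),"x",M[:,0],"F",s["ft_force"],"w",s["grip_width"],"q7",s["joint_positions"][6])
E
python3 - <<'E'
from h import *
st(); P,R=pose(); print(R.as_matrix())
p=ctrl.camera_params("wrist"); print("cam in tool", R.inv().apply(-p["R"].T@p["t"]-P), "cam axes in tool",R.inv().as_matrix()@p["R"].T)
p=ctrl.camera_params("scene");pt=ctrl.camera_params("top")
for n,a,z0 in [("r",(.4906,-.1935),.137),("b",(.4754,-.2771),.130),("s",(.4602,-.3607),.134),("bk",(.5424,-.2768),.084)]:
  print(n,proj(p,[*a,z0]),(proj(p,[*a,z0])-[140,115])*5)
go((.4906,-.1935,.3),-10); go((.4906,-.1935,.3),170)
E
```

```text
t 1.25 P [ 0.2756 -0.5887  0.2226] jaw deg -64.91412498874736 x [-0.     -0.0001 -1.    ] F [0.2246 0.3083 0.7524] w 0.9994003892614678 q7 -0.05688543609607489
[[-0.      0.424  -0.9057]
 [-0.0001 -0.9057 -0.424 ]
 [-1.      0.0001  0.0001]]
cam in tool [-0.1625  0.001  -0.069 ] cam axes in tool [[ 0.0004 -0.2543  0.9671]
 [ 1.      0.0006 -0.0003]
 [-0.0005  0.9671  0.2543]]
r [240.1215 158.3609] [500.6073 216.8044]
b [219.7096 146.9514] [398.5478 159.7568]
s [200.4246 132.9328] [302.1232  89.6641]
bk [203.6512 173.6839] [318.2561 293.4197]
shift cm tool [ -7.74 -26.68 -36.23]
turn [-0.958  0.    -0.   ]
shift cm tool [ -7.74 -26.68 -36.23]
turn [ 2.183 -0.    -0.   ]
```

Request:
step_arm:
  increments: [-0.4, 0, 0, -0.162, 0, 0, -0.4, 0, 0, -0.162, 0, 0, -0.4, 0, 0, -0.162, 0, 0, -0.4, 0, 0, -0.162, 0, 0, -0.4, 0, 0, -0.162, 0, 0, -0.4, 0, 0, -0.162, 0, 0, -0.4, 0, 0, -0.162, 0, 0, 0, 2.4, -4.4, 0, 0, 0, 0, 2.4, -4.4, 0, 0, 0, 0, 2.4, -4.4, 0, 0, 0, 0, 2.4, -4.4, 0, 0, 0, 0, 2.4, -4.4, 0, 0, 0]
  fingers: 100
  force: 25

```text
time: 2.75
position: [0.396, -0.3671, 0.2508]
tool_rot: [1.208, 1.209, -1.209]
ft_force: [0.9, 1.3, 0.0]
grip_width: 1.0
```

Request:
step_arm:
  increments: [0, 2.4, -4.4, 0, 0, 0, 0, 2.4, -4.4, 0, 0, 0, 0, 2.4, -4.4, 0, 0, 0, 0, 2.4, -4.4, 0, 0, 0, 0, 0, 0, 0, 0, 0, 0, 0, 0, 0, 0, 0]

```text
time: 3.5
position: [0.4909, -0.193, 0.2506]
tool_rot: [1.208, 1.209, -1.209]
ft_force: [-0.7, -0.2, 0.0]
grip_width: 1.003
```

```bash
python3 - <<'E'
from h import *
st(); go((.491,-.1945,.118),0)
cv2.imwrite("pics/c1.png",ctrl.get_image("wrist")[:,:,::-1]); p=ctrl.camera_params("wrist")
for X in [(.491,-.1945,.15),(.4754,-.2771,.142),(.5424,-.2768,.084)]: print(proj(p,X))
E
```

```text
t 3.5 P [ 0.4909 -0.193   0.2506] jaw deg 0.058697589873194345 x [-0.0003 -0.0008 -1.    ] F [-0.6791 -0.2151  0.0075] w 1.0030749820011533 q7 0.2942204110822302
shift cm tool [13.26  0.01  0.14]
turn [0.001 0.001 0.   ]
[276.7693 213.3018]
[257.4712 309.4876]
[330.2446 278.7126]
```

View pics/c1.png

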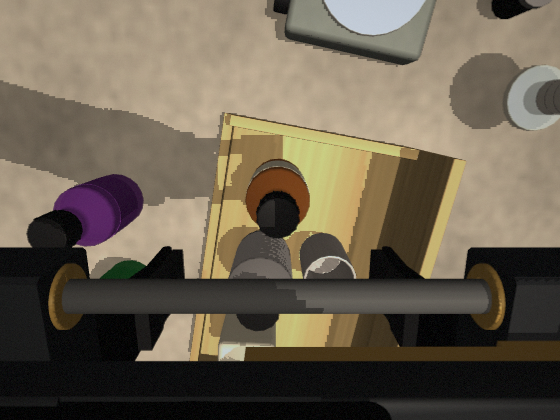

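The wrist view puts the amber cap at (278,215), and I predicted (277,213), so they agree. Descending to grasp it by the cap.

Request:
step_arm:
  increments: [4, 0, 0.15, 0, 0, 0, 4, 0, 0, 0, 0, 0, 3, 0, 0, 0, 0, 0, 1.6, 0, 0, 0, 0, 0, 0.6, 0, 0, 0, 0, 0, 0, 0, 0, 0, 0, 0]

```text
time: 4.3
position: [0.4915, -0.1945, 0.1191]
tool_rot: [1.209, 1.209, -1.209]
ft_force: [-0.0, -0.1, 0.5]
grip_width: 1.005
```

Request:
step_arm:
  increments: [0, 0, 0, 0, 0, 0, 0, 0, 0, 0, 0, 0, 0, 0, 0, 0, 0, 0, 0, 0, 0, 0, 0, 0, 0, 0, 0, 0, 0, 0, 0, 0, 0, 0, 0, 0]
  fingers: 0
  force: 25

```text
time: 5.05
position: [0.4911, -0.194, 0.1185]
tool_rot: [1.208, 1.21, -1.208]
ft_force: [0.4, -0.0, 0.4]
grip_width: 0.404
```

Request:
step_arm:
  increments: [0, 0, 0, 0, 0, 0, 0, 0, 0, 0, 0, 0, 0, 0, 0, 0, 0, 0]

```text
time: 5.42
position: [0.4913, -0.194, 0.1186]
tool_rot: [1.209, 1.209, -1.208]
ft_force: [1.4, -0.0, -0.8]
grip_width: 0.36
```

Request:
step_arm:
  increments: [-1, 0, 0, 0, 0, 0, -2, 0, 0, 0, 0, 0]

```text
time: 5.68
position: [0.4895, -0.1935, 0.1476]
tool_rot: [1.208, 1.214, -1.21]
ft_force: [0.9, -0.6, -4.9]
grip_width: 0.356
```

Request:
step_arm:
  increments: [-2.5, 0, 0, 0, 0, 0, -2.5, 0, 0, 0, 0, 0, -2, 0, -1, 0, 0, 0, 0, -0.2, -2.5, 0, 0, 0, 0, -0.2, -4, 0, 0, 0, 0, -0.2, -5, 0, 0, 0, 0, -0.2, -5, 0, 0, 0, 0, -0.2, -5, 0, 0, 0, 0, -0.2, -5, 0, 0, 0, 0, -0.2, -5, 0, 0, 0, 0, -0.2, -5, 0, 0, 0, 0, -0.2, -5, 0, 0, 0]

```text
time: 7.18
position: [0.4704, 0.2331, 0.2174]
tool_rot: [1.206, 1.21, -1.21]
ft_force: [0.4, -0.0, -4.2]
grip_width: 0.364
```

Request:
step_arm:
  increments: [0, -0.2, -5, 0, 0, 0, 0, 0, -4, 0, 0, 0, 0, 0, -2.5, 0, 0, 0, 0, 0, -1.5, 0, 0, 0, 0, 0, -0.4, 0, 0, 0, 0, 0, 0, 0, 0, 0, 0, 0, 0, 0, 0, 0]

```text
time: 8.05
position: [0.4711, 0.3636, 0.2184]
tool_rot: [1.209, 1.208, -1.21]
ft_force: [-0.0, -0.2, -3.4]
grip_width: 0.36
```

```bash
python3 - <<'E'
from h import *
st(); go((.4705,.365,.111),0)
for n in ["scene","top"]: cv2.imwrite(f"pics/d_{n}.png",ctrl.get_image(n)[:,:,::-1])
E
```

```text
t 8.05 P [0.4711 0.3636 0.2184] jaw deg -0.05371985603870976 x [ 0.0003 -0.0013 -1.    ] F [-0.0246 -0.1864 -3.3839] w 0.35979753324518277 q7 -0.9204772971761416
shift cm tool [10.74 -0.06 -0.16]
turn [-0.001  0.001 -0.   ]
```

View pics/d_scene.png

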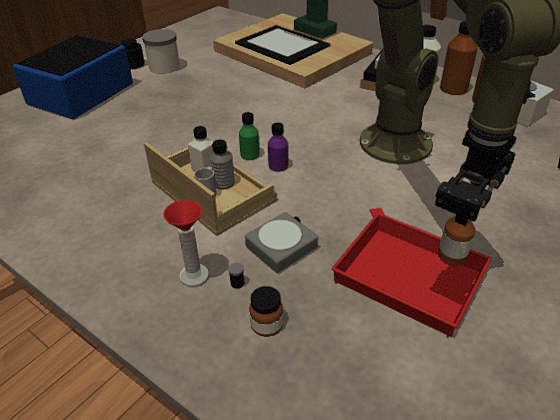

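The bottle hangs over the far end of the tray, at scene (457,240). Lowering.

Request:
step_arm:
  increments: [3, 0, 0, 0, 0, 0, 3, 0, 0, 0, 0, 0, 2, 0, 0, 0, 0, 0, 1.3, 0, 0, 0, 0, 0, 0.7, 0, 0, 0, 0, 0, 0.4, 0, 0, 0, 0, 0, 0.1, 0, 0, 0, 0, 0, 0, 0, 0, 0, 0, 0]

```text
time: 9.15
position: [0.4708, 0.3652, 0.114]
tool_rot: [1.209, 1.209, -1.208]
ft_force: [0.1, -0.4, -4.1]
grip_width: 0.357
```

Request:
step_arm:
  increments: [0.15, 0, 0, 0, 0, 0, 0.1, 0, 0, 0, 0, 0, 0, 0, 0, 0, 0, 0]

```text
time: 9.52
position: [0.4706, 0.3649, 0.1109]
tool_rot: [1.208, 1.21, -1.209]
ft_force: [1.0, -0.1, -4.6]
grip_width: 0.358
```

Request:
step_arm:
  increments: [0.1, 0, 0, 0, 0, 0, 0, 0, 0, 0, 0, 0]

```text
time: 9.78
position: [0.4708, 0.3652, 0.1106]
tool_rot: [1.209, 1.209, -1.208]
ft_force: [0.4, -1.0, 0.5]
grip_width: 0.361
```

Request:
step_arm:
  increments: [0.1, 0, 0, 0, 0, 0, 0, 0, 0, 0, 0, 0]

```text
time: 10.02
position: [0.471, 0.3654, 0.1105]
tool_rot: [1.209, 1.209, -1.207]
ft_force: [-1.1, -2.7, 5.5]
grip_width: 0.359
```

Request:
step_arm:
  increments: [0, 0, 0, 0, 0, 0, 0, 0, 0, 0, 0, 0, 0, 0, 0, 0, 0, 0, 0, 0, 0, 0, 0, 0, -2, 0, 0, 0, 0, 0, -3, 0, 0, 0, 0, 0, -4, 0, 0, 0, 0, 0, -2, 0, 0, 0, 0, 0]
  fingers: 100

```text
time: 11.02
position: [0.4712, 0.3661, 0.2225]
tool_rot: [1.212, 1.209, -1.205]
ft_force: [0.3, 0.9, 0.6]
grip_width: 0.997
```

```bash
python3 - <<'E'
from h import *
st(); go((.4754,-.277,.22),0)
for n in ["top"]: cv2.imwrite(f"pics/e_{n}.png",ctrl.get_image(n)[:,:,::-1])
E
```

```text
t 11.025 P [0.4712 0.3661 0.2225] jaw deg 0.06936430628539877 x [ 0.0035  0.0023 -1.    ] F [0.3333 0.8639 0.5924] w 0.9965310120910885 q7 -0.9201803007821363
shift cm tool [ 0.1   0.34 64.31]
turn [ 0.001 -0.002 -0.004]
```

View pics/e_top.png

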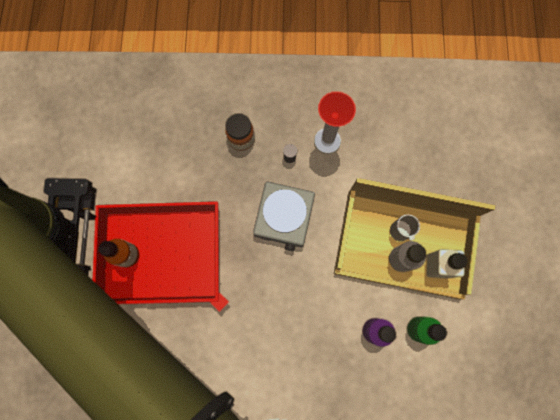

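The amber bottle stands in the tray, at top (118,250). Next is the bellows bottle.

Request:
step_arm:
  increments: [0, 0, 2, 0, 0, 0, 0, 0, 4, 0, 0, 0, 0, 0, 6, 0, 0, 0, 0, 0, 6, 0, 0, 0, 0, 0, 6, 0, 0, 0, 0, 0, 6, 0, 0, 0, 0, 0, 6, 0, 0, 0, 0, 0, 6, 0, 0, 0, 0, 0.2, 6, 0, 0, 0, 0, 0.2, 6, 0, 0, 0, 0, 0, 5, 0, 0, 0, 0, 0, 3, 0, 0, 0]

```text
time: 12.58
position: [0.4739, -0.2581, 0.2179]
tool_rot: [1.211, 1.209, -1.212]
ft_force: [0.1, 0.9, -0.2]
grip_width: 1.0
```

Request:
step_arm:
  increments: [0, 0, 1.5, 0, 0, 0, 0, 0, 0.8, 0, 0, 0, 0, 0, 0, 0, 0, 0, 0, 0, 0, 0, 0, 0]

```text
time: 13.08
position: [0.4757, -0.2765, 0.2193]
tool_rot: [1.207, 1.211, -1.207]
ft_force: [-1.2, 0.1, 0.4]
grip_width: 1.004
```

```bash
python3 - <<'E'
from h import *
st(); go((.4754,-.277,.110),0)
cv2.imwrite("pics/f1.png",ctrl.get_image("wrist")[:,:,::-1]); p=ctrl.camera_params("wrist")
for X in [(.4754,-.277,.142),(.4602,-.3607,.146),(.5424,-.2768,.084)]: print(proj(p,X))
E
```

```text
t 13.075 P [ 0.4757 -0.2765  0.2193] jaw deg 0.18105969036743988 x [ 0.0003  0.     -1.    ] F [-1.1895  0.1447  0.3659] w 1.0039842703938646 q7 0.4220018312616471
shift cm tool [10.93 -0.03  0.05]
turn [ 0.003 -0.    -0.   ]
[275.7998 221.5902]
[254.2597 335.1404]
[357.3754 202.1904]
```

View pics/f1.png

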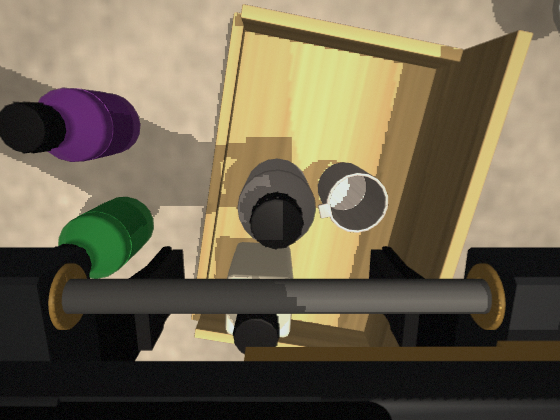

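The wrist view shows the bellows cap at (276,221) and the beaker rim centred at (357,202). Both match my predictions, so I'll grasp.

Request:
step_arm:
  increments: [3.5, 0, 0, 0, 0, 0, 3.5, 0, 0, 0, 0, 0, 2.4, 0, 0, 0, 0, 0, 1.2, 0, 0, 0, 0, 0, 0.3, 0, 0, 0, 0, 0, 0, 0, 0, 0, 0, 0]

```text
time: 13.88
position: [0.4758, -0.2781, 0.1109]
tool_rot: [1.208, 1.208, -1.208]
ft_force: [0.6, -0.4, 0.5]
grip_width: 0.994
```

Request:
step_arm:
  increments: [0, 0, 0, 0, 0, 0, 0, 0, 0, 0, 0, 0, 0, 0, 0, 0, 0, 0, 0, 0, 0, 0, 0, 0, 0, 0, 0, 0, 0, 0, 0, 0, 0, 0, 0, 0, 0, 0, 0, 0, 0, 0, 0, 0, 0, 0, 0, 0]
  fingers: 0
  force: 25

```text
time: 14.88
position: [0.4754, -0.278, 0.1101]
tool_rot: [1.208, 1.209, -1.208]
ft_force: [1.8, -0.9, 0.2]
grip_width: 0.402
```

Request:
step_arm:
  increments: [-1, 0, 0, 0, 0, 0, -2, 0, 0, 0, 0, 0]

```text
time: 15.12
position: [0.4742, -0.2776, 0.1397]
tool_rot: [1.208, 1.213, -1.21]
ft_force: [-0.8, -0.5, -2.1]
grip_width: 0.406
```

Request:
step_arm:
  increments: [-2.5, 0, 0, 0, 0, 0, -2.5, 0, 0, 0, 0, 0, -2, 0, -1, 0, 0, 0, 0, 0, -2.5, 0, 0, 0, 0, 0, -4, 0, 0, 0, 0, 0, -5, 0, 0, 0, 0, 0, -5, 0, 0, 0, 0, 0, -5, 0, 0, 0, 0, 0, -5, 0, 0, 0, 0, 0, -5, 0, 0, 0, 0, 0, -5, 0, 0, 0, 0, 0, -5, 0, 0, 0]

```text
time: 16.62
position: [0.4725, 0.1499, 0.2089]
tool_rot: [1.205, 1.211, -1.209]
ft_force: [1.5, -0.7, -2.1]
grip_width: 0.407
```

Request:
step_arm:
  increments: [0, 0, -5, 0, 0, 0, 0, 0, -4, 0, 0, 0, 0, 0, -2.5, 0, 0, 0, 0, 0, -1.5, 0, 0, 0, 0, 0, -0.5, 0, 0, 0, 0, 0, 0, 0, 0, 0, 0, 0, 0, 0, 0, 0]

```text
time: 17.5
position: [0.4745, 0.2811, 0.2097]
tool_rot: [1.208, 1.209, -1.21]
ft_force: [0.2, 0.4, -2.2]
grip_width: 0.405
```

```bash
python3 - <<'E'
from h import *
st(); go((.474,.285,.102),0)
for n in ["scene","wrist"]: cv2.imwrite(f"pics/g_{n}.png",ctrl.get_image(n)[:,:,::-1])
E
```

```text
t 17.5 P [0.4745 0.2811 0.2097] jaw deg 0.004731919537471275 x [-0.0002 -0.0011 -1.    ] F [ 0.2266  0.3762 -2.21  ] w 0.40547893339777974 q7 -0.749194186703514
shift cm tool [10.77 -0.05 -0.4 ]
turn [0.    0.001 0.   ]
```

View pics/g_scene.png

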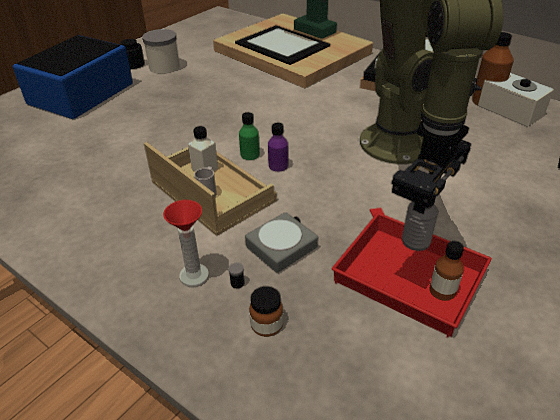

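The bellows bottle hangs over mid-tray, and the amber bottle stands at scene (447,275). Lowering.

Request:
step_arm:
  increments: [3, 0, -0.2, 0, 0, 0, 3, 0, 0, 0, 0, 0, 2, 0, 0, 0, 0, 0, 1.3, 0, 0, 0, 0, 0, 0.7, 0, 0, 0, 0, 0, 0.4, 0, 0, 0, 0, 0, 0.2, 0, 0, 0, 0, 0, 0, 0, 0, 0, 0, 0]

```text
time: 18.6
position: [0.4749, 0.2841, 0.1044]
tool_rot: [1.209, 1.209, -1.208]
ft_force: [1.2, 1.1, -2.0]
grip_width: 0.403
```

Request:
step_arm:
  increments: [0.1, 0, 0, 0, 0, 0, 0, 0, 0, 0, 0, 0]

```text
time: 18.85
position: [0.4748, 0.284, 0.1032]
tool_rot: [1.209, 1.209, -1.208]
ft_force: [0.2, -1.3, -2.0]
grip_width: 0.406
```

Request:
step_arm:
  increments: [0.1, 0, 0, 0, 0, 0, 0, 0, 0, 0, 0, 0]

```text
time: 19.1
position: [0.4748, 0.284, 0.1021]
tool_rot: [1.209, 1.209, -1.208]
ft_force: [0.4, -0.2, -1.9]
grip_width: 0.407
```

Request:
step_arm:
  increments: [0.1, 0, 0, 0, 0, 0, 0, 0, 0, 0, 0, 0]

```text
time: 19.35
position: [0.475, 0.2841, 0.102]
tool_rot: [1.209, 1.209, -1.208]
ft_force: [-1.5, -1.8, 5.2]
grip_width: 0.404
```

Request:
step_arm:
  increments: [0, 0, 0, 0, 0, 0, 0, 0, 0, 0, 0, 0, 0, 0, 0, 0, 0, 0, 0, 0, 0, 0, 0, 0, -2, 0, 0, 0, 0, 0, -3, 0, 0, 0, 0, 0, -4, 0, 0, 0, 0, 0, -2.5, 0, 1, 0, 0, 0]
  fingers: 100

```text
time: 20.35
position: [0.4749, 0.2757, 0.2195]
tool_rot: [1.21, 1.21, -1.204]
ft_force: [0.0, 0.3, 0.2]
grip_width: 0.998
```

Request:
step_arm:
  increments: [0, 0, 3, 0, 0, 0, 0, 0, 5, 0, 0, 0, 0, 0, 6, 0, 0, 0, 0, 0, 6, 0, 0, 0, 0, 0, 6, 0, 0, 0, 0, 0, 6, 0, 0, 0, 0, 0, 6, 0, 0, 0, 0, 0, 6, 0, 0, 0, 0, -0.5, 6, 0, 0, 0, 0, -0.5, 5, 0, 0, 0, 0, -0.5, 4, 0, 0, 0, 0, 0, 2.5, 0, 0, 0]

```text
time: 21.85
position: [0.4599, -0.3433, 0.2172]
tool_rot: [1.21, 1.207, -1.21]
ft_force: [0.4, 0.1, 0.8]
grip_width: 1.001
```

Request:
step_arm:
  increments: [0, 0, 1.4, 0, 0, 0, 0, 0, 0.5, 0, 0, 0, 0, 0, 0, 0, 0, 0, 0, 0, 0, 0, 0, 0]

```text
time: 22.35
position: [0.4609, -0.3586, 0.2163]
tool_rot: [1.207, 1.211, -1.207]
ft_force: [-0.0, 0.3, -1.0]
grip_width: 1.001
```

```bash
python3 - <<'E'
from h import *
st(); go((.4602,-.3607,.114),0)
cv2.imwrite("pics/i1.png",ctrl.get_image("wrist")[:,:,::-1]); p=ctrl.camera_params("wrist")
for X in [(.4602,-.3607,.146),(.5424,-.2768,.084)]: print(proj(p,X))
cv2.imwrite("pics/i2.png",ctrl.get_image("top")[:,:,::-1])
E
```

```text
t 22.35 P [ 0.4609 -0.3586  0.2163] jaw deg 0.17730697753851246 x [ 0.0002  0.0001 -1.    ] F [-0.0105  0.2536 -1.0394] w 1.0008185166555075 q7 0.5303778482396732
shift cm tool [10.23 -0.07  0.21]
turn [ 0.003 -0.    -0.   ]
[275.2313 226.8509]
[384.1153  97.5786]
```

View pics/i1.png

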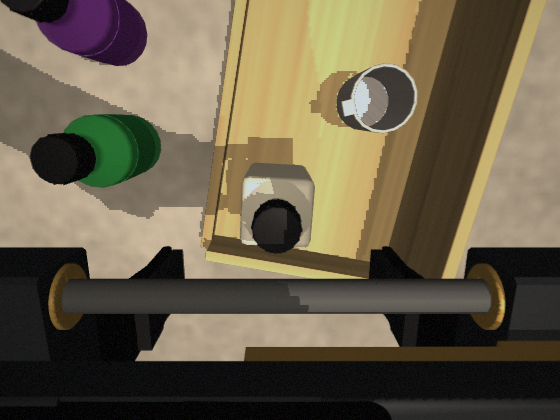

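View pics/i2.png

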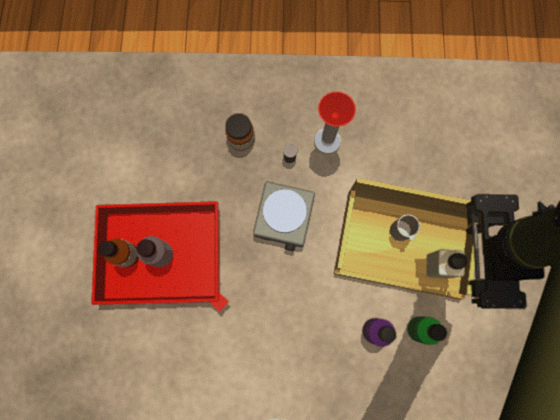

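The square cap is at (276,226) in the wrist view, as predicted. Both placed bottles stand in the tray. Grasping.

Request:
step_arm:
  increments: [3.5, 0, 0, 0, 0, 0, 3.5, 0, 0, 0, 0, 0, 2, 0, 0, 0, 0, 0, 1, 0, 0, 0, 0, 0, 0.3, 0, 0, 0, 0, 0, 0, 0, 0, 0, 0, 0]

```text
time: 23.2
position: [0.4609, -0.3604, 0.1139]
tool_rot: [1.208, 1.208, -1.208]
ft_force: [0.0, 0.1, 0.8]
grip_width: 0.997
```

Request:
step_arm:
  increments: [0, 0, 0, 0, 0, 0, 0, 0, 0, 0, 0, 0, 0, 0, 0, 0, 0, 0, 0, 0, 0, 0, 0, 0, 0, 0, 0, 0, 0, 0, 0, 0, 0, 0, 0, 0, 0, 0, 0, 0, 0, 0, 0, 0, 0, 0, 0, 0]
  fingers: 0
  force: 25

```text
time: 24.2
position: [0.4608, -0.3601, 0.1133]
tool_rot: [1.208, 1.209, -1.208]
ft_force: [1.6, 0.3, 0.2]
grip_width: 0.372
```

Request:
step_arm:
  increments: [-1, 0, 0, 0, 0, 0, -2, 0, 0, 0, 0, 0]

```text
time: 24.45
position: [0.459, -0.3594, 0.1425]
tool_rot: [1.209, 1.213, -1.21]
ft_force: [0.6, -0.5, -4.0]
grip_width: 0.374
```

Request:
step_arm:
  increments: [-2.5, 0, 0, 0, 0, 0, -2.5, 0, 0, 0, 0, 0, -2, 0, -1, 0, 0, 0, 0, 0.2, -2.5, 0, 0, 0, 0, 0.2, -4, 0, 0, 0, 0, 0.2, -5, 0, 0, 0, 0, 0.2, -5, 0, 0, 0, 0, 0.2, -5, 0, 0, 0, 0, 0.2, -5, 0, 0, 0, 0, 0.2, -5, 0, 0, 0, 0, 0.2, -5, 0, 0, 0, 0, 0.1, -5, 0, 0, 0]

```text
time: 25.95
position: [0.4748, 0.0683, 0.2119]
tool_rot: [1.205, 1.211, -1.209]
ft_force: [1.4, -0.1, -3.2]
grip_width: 0.371
```

Request:
step_arm:
  increments: [0, 0, -5, 0, 0, 0, 0, 0, -4, 0, 0, 0, 0, 0, -2.5, 0, 0, 0, 0, 0, -1.5, 0, 0, 0, 0, 0, -0.8, 0, 0, 0, 0, 0, 0, 0, 0, 0, 0, 0, 0, 0, 0, 0]

```text
time: 26.82
position: [0.4765, 0.2022, 0.2127]
tool_rot: [1.208, 1.209, -1.21]
ft_force: [-0.4, -0.3, -2.5]
grip_width: 0.373
```

```bash
python3 - <<'E'
from h import *
st(); go((.4775,.204,.1053),0)
for n in ["scene","top"]: cv2.imwrite(f"pics/j_{n}.png",ctrl.get_image(n)[:,:,::-1])
E
```

```text
t 26.825 P [0.4765 0.2022 0.2127] jaw deg 0.011271730635884538 x [-0.0005 -0.0011 -1.    ] F [-0.3699 -0.3249 -2.5326] w 0.3729472973289976 q7 -0.5440855019353462
shift cm tool [10.74  0.11 -0.19]
turn [0.    0.001 0.   ]
```

View pics/j_scene.png

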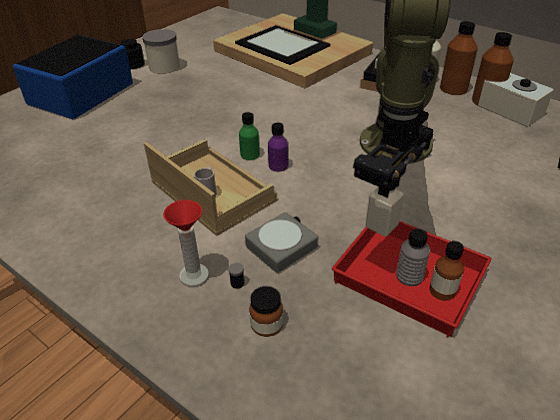

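The square bottle is over the near end, and the other two stand at scene (413,258) and (447,272). Lowering.

Request:
step_arm:
  increments: [3, 0, 0, 0, 0, 0, 3, 0, 0, 0, 0, 0, 2, 0, 0, 0, 0, 0, 1.3, 0, 0, 0, 0, 0, 0.7, 0, 0, 0, 0, 0, 0.4, 0, 0, 0, 0, 0, 0.2, 0, 0, 0, 0, 0, 0, 0, 0, 0, 0, 0]

```text
time: 27.92
position: [0.477, 0.2031, 0.1073]
tool_rot: [1.209, 1.209, -1.208]
ft_force: [-0.2, 0.1, -3.4]
grip_width: 0.372
```

Request:
step_arm:
  increments: [0.2, 0, 0, 0, 0, 0, 0, 0, 0, 0, 0, 0]

```text
time: 28.18
position: [0.4772, 0.203, 0.1054]
tool_rot: [1.209, 1.209, -1.208]
ft_force: [-0.1, 0.1, -1.0]
grip_width: 0.378
```

Request:
step_arm:
  increments: [0.1, 0, 0, 0, 0, 0, 0, 0, 0, 0, 0, 0]

```text
time: 28.42
position: [0.4773, 0.2031, 0.1054]
tool_rot: [1.209, 1.208, -1.208]
ft_force: [-1.6, -1.6, 6.0]
grip_width: 0.374
```

Request:
step_arm:
  increments: [0, 0, 0, 0, 0, 0, 0, 0, 0, 0, 0, 0, 0, 0, 0, 0, 0, 0, 0, 0, 0, 0, 0, 0, -2, 0, 0, 0, 0, 0, -3, 0, 0, 0, 0, 0, -4, 0, 0, 0, 0, 0, -2.3, 0, 1, 0, 0, 0]
  fingers: 100

```text
time: 29.42
position: [0.4773, 0.1946, 0.2204]
tool_rot: [1.209, 1.209, -1.204]
ft_force: [0.3, -0.2, -0.7]
grip_width: 0.994
```

Request:
step_arm:
  increments: [0, 0.5, 3, 0, 0, 0, 0, 0.6, 5, 0, 0, 0, 0, 0.6, 6, 0, 0, 0, 0, 0.6, 6, 0, 0, 0, 0, 0.6, 6, 0, 0, 0, 0, 0.6, 6, 0, 0, 0, 0, 0.6, 6, 0, 0, 0, 0, 0.6, 5, 0, 0, 0, 0, 0.6, 3, 0, 0, 0, 0, 0.6, 1, 0, 0, 0, 0, 0, 0, -0.1745, 0, 0, 0, 0, 0, -0.1745, 0, 0]

```text
time: 30.92
position: [0.5371, -0.275, 0.2181]
tool_rot: [0.942, 1.357, -0.94]
ft_force: [-0.9, -0.2, -0.1]
grip_width: 1.001
```

Request:
step_arm:
  increments: [0, 0, 0, -0.1745, 0, 0, 0, 0, 0, -0.1745, 0, 0, 0, 0, 0, -0.1745, 0, 0, 0, 0, 0, -0.1745, 0, 0, 0, 0, 0, -0.1745, 0, 0, 0, 0, 0, -0.1745, 0, 0, 0, 0, 0, 0, 0, 0, 0, 0, 0, 0, 0, 0]

```text
time: 31.92
position: [0.5366, -0.2761, 0.2176]
tool_rot: [0.138, 1.566, -0.138]
ft_force: [0.2, -0.7, -0.4]
grip_width: 1.0
```

```bash
python3 - <<'E'
from h import *
st(); go((.5424,-.2768,.050),80)
cv2.imwrite("pics/k1.png",ctrl.get_image("wrist")[:,:,::-1]); p=ctrl.camera_params("wrist")
print(proj(p,(.5424,-.2768,.084)))
cv2.imwrite("pics/k2.png",ctrl.get_image("scene")[:,:,::-1])
pp=ctrl.camera_params("scene")
for n in ["stirrer_plate"]:
  for d in ctrl.spot_point("scene",n)[:2]: print(n,d["score"],w(pp,d["xyz"]))
for d in ctrl.spot_point("wrist","beaker_centre")[:2]: print(d["score"],w(p,d["xyz"]))
E
```

```text
t 31.925 P [ 0.5366 -0.2761  0.2176] jaw deg 79.9502245540561 x [ 0.0006 -0.0002 -1.    ] F [ 0.151  -0.7182 -0.3769] w 0.999887827091091 q7 1.6266845978790598
shift cm tool [16.76  0.03  0.57]
turn [-0.001  0.001  0.   ]
[278.0432 209.9618]
stirrer_plate 0.77 [ 0.5768 -0.0041  0.0516]
0.75 [ 0.5454 -0.2778  0.049 ]
```

View pics/k1.png

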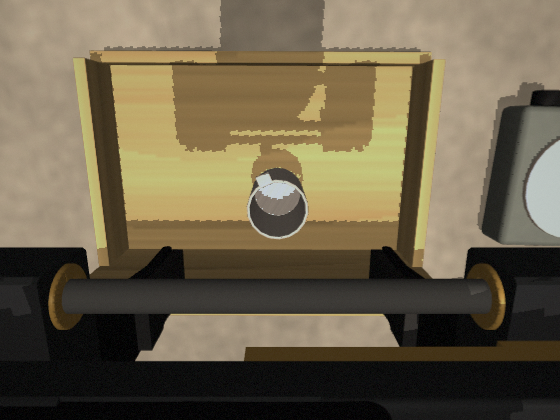

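View pics/k2.png

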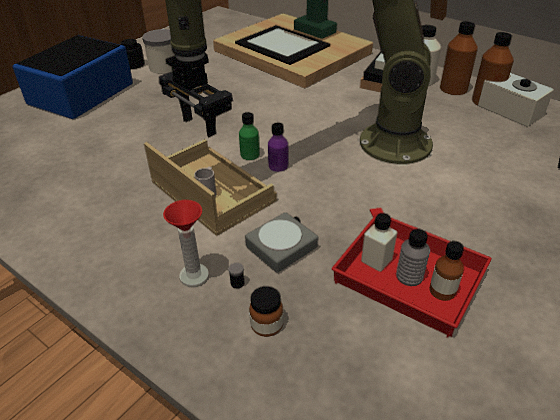

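All three bottles stand in the tray. The beaker rim sits at (278,210) in the wrist view, as predicted. Descending on the beaker.

Request:
step_arm:
  increments: [3, 0, 0.55, 0, 0, 0, 3, 0, 0, 0, 0, 0, 3, 0, 0, 0, 0, 0, 3, 0, 0, 0, 0, 0, 2, 0, 0, 0, 0, 0, 1.5, 0, 0, 0, 0, 0, 0.8, 0, 0, 0, 0, 0, 0.3, 0, 0, 0, 0, 0, 0, 0, 0, 0, 0, 0]

```text
time: 33.25
position: [0.542, -0.2781, 0.0516]
tool_rot: [0.136, 1.566, -0.137]
ft_force: [-0.1, -0.5, -0.4]
grip_width: 0.998
```

Request:
step_arm:
  increments: [0, 0, 0, 0, 0, 0, 0, 0, 0, 0, 0, 0, 0, 0, 0, 0, 0, 0, 0, 0, 0, 0, 0, 0, 0, 0, 0, 0, 0, 0, 0, 0, 0, 0, 0, 0, 0, 0, 0, 0, 0, 0]
  fingers: 0
  force: 20

```text
time: 34.12
position: [0.5418, -0.2778, 0.0511]
tool_rot: [0.136, 1.566, -0.136]
ft_force: [-0.7, 1.5, 0.6]
grip_width: 0.581
```

Request:
step_arm:
  increments: [-1, 0, 0, 0, 0, 0, -2, 0, 0, 0, 0, 0, 0, 0, 0, 0, 0, 0]

```text
time: 34.5
position: [0.5433, -0.2786, 0.0837]
tool_rot: [0.135, 1.562, -0.138]
ft_force: [-1.0, -0.1, -0.5]
grip_width: 0.578
```

```bash
python3 - <<'E'
from h import *
for c,f in [("top","pics/a_top.png"),("scene","pics/a_scene.png")]:
    i=cv2.imread(f); p=ctrl.camera_params(c); u,v=proj(p,(.577,-.0044,.05))
    hsv=cv2.cvtColor(i,cv2.COLOR_BGR2HSV); m=((hsv[...,2]>165)&(hsv[...,1]<60)).astype(np.uint8)
    n,l,s,ce=cv2.connectedComponentsWithStats(m); k=l[int(v),int(u)]
    cs,_=cv2.findContours((l==k).astype(np.uint8),0,1); cn=max(cs,key=cv2.contourArea); e=cv2.fitEllipse(cn); print(k,s[k],e,(u,v),onz(p,e[0],.05))
go((.577,-.0045,.1437),80)
E
```

```text
2 [ 263  189   44   43 1480] ((284.35479736328125, 210.20217895507812), (41.963783264160156, 43.0931282043457), 90.29314422607422) (np.float64(284.42961519445345), np.float64(210.56556110796276)) [ 0.5778 -0.0042  0.05  ]
23 [259 221  42  28 919] ((279.628662109375, 234.1821746826172), (27.065784454345703, 40.95798873901367), 88.9520492553711) (np.float64(279.7965649142287), np.float64(234.0811282434421)) [ 0.5775 -0.0045  0.05  ]
shift cm tool [-6.05 27.57 -1.4 ]
turn [0.001 0.004 0.002]
```

Request:
step_arm:
  increments: [-2, 0, 0, 0, 0, 0, -2.2, 0, 0, 0, 0, 0, -2, 1, 0, 0, 0, 0, 0, 2.5, -0.2, 0, 0, 0, 0, 4, -0.2, 0, 0, 0, 0, 5, -0.2, 0, 0, 0, 0, 5, -0.2, 0, 0, 0, 0, 4.5, -0.2, 0, 0, 0, 0, 3, -0.2, 0, 0, 0, 0, 1.7, -0.1, 0, 0, 0, 0, 0.8, -0.1, 0, 0, 0, 0, 0, 0, 0, 0, 0]

```text
time: 36.0
position: [0.5752, -0.0048, 0.1428]
tool_rot: [0.136, 1.567, -0.137]
ft_force: [0.4, -0.6, -0.2]
grip_width: 0.577
```

Request:
step_arm:
  increments: [0, 0, 0, 0, 0, 0, 0, 0, 0, 0, 0, 0]

```text
time: 36.25
position: [0.5754, -0.006, 0.1429]
tool_rot: [0.138, 1.567, -0.138]
ft_force: [0.3, -0.3, -1.7]
grip_width: 0.575
```

```bash
python3 - <<'E'
from h import *
st(); go((.5775,-.0044,.0892),80)
for n in ["scene","wrist"]: cv2.imwrite(f"pics/l_{n}.png",ctrl.get_image(n)[:,:,::-1])
E
```

```text
t 36.25 P [ 0.5754 -0.006   0.1429] jaw deg 79.92253349304893 x [-0.0002 -0.0004 -1.    ] F [ 0.3443 -0.3265 -1.6575] w 0.5753596532245843 q7 1.1175088868312069
shift cm tool [5.37 0.2  0.18]
turn [-0.001 -0.     0.   ]
```

View pics/l_scene.png

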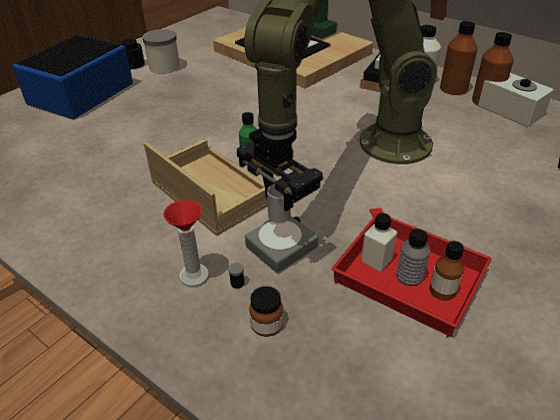

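View pics/l_wrist.png

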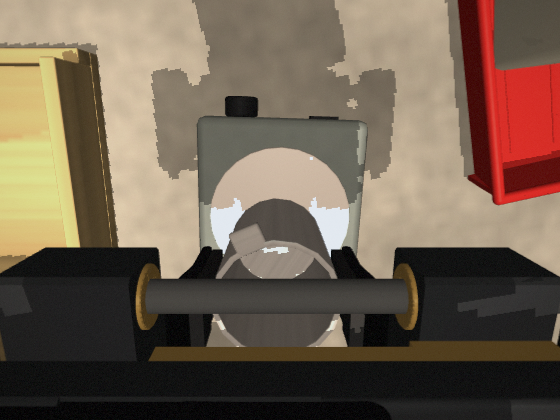

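The beaker hangs over the white plate, at scene (280,205). A small correction, then lowering.

Request:
step_arm:
  increments: [2, 0.2, 0.2, 0, 0, 0, 1.5, 0, 0, 0, 0, 0, 0.8, 0, 0, 0, 0, 0, 0.5, 0, 0, 0, 0, 0, 0.3, 0, 0, 0, 0, 0, 0, 0, 0, 0, 0, 0, 0, 0, 0, 0, 0, 0]

```text
time: 37.22
position: [0.578, -0.003, 0.0924]
tool_rot: [0.136, 1.566, -0.137]
ft_force: [1.1, -0.3, -1.9]
grip_width: 0.581
```

Request:
step_arm:
  increments: [0.15, 0, 0, 0, 0, 0, 0, 0, 0, 0, 0, 0]

```text
time: 37.48
position: [0.5777, -0.0031, 0.0906]
tool_rot: [0.136, 1.566, -0.137]
ft_force: [-0.1, 0.8, -1.1]
grip_width: 0.577
```

Request:
step_arm:
  increments: [0.1, 0, 0, 0, 0, 0, 0, 0, 0, 0, 0, 0]

```text
time: 37.72
position: [0.5777, -0.0031, 0.0895]
tool_rot: [0.136, 1.567, -0.137]
ft_force: [0.4, -0.5, -0.6]
grip_width: 0.575
```

Request:
step_arm:
  increments: [0.1, -0.1, 0, 0, 0, 0, 0, 0, 0, 0, 0, 0]

```text
time: 37.98
position: [0.5778, -0.0034, 0.0891]
tool_rot: [0.137, 1.566, -0.136]
ft_force: [-1.8, 1.8, 3.8]
grip_width: 0.577
```

Request:
step_arm:
  increments: [0.05, 0, 0, 0, 0, 0, 0, 0, 0, 0, 0, 0]

```text
time: 38.22
position: [0.5778, -0.0033, 0.089]
tool_rot: [0.136, 1.566, -0.136]
ft_force: [-2.6, 1.5, 7.6]
grip_width: 0.579
```

Request:
step_arm:
  increments: [0, 0, 0, 0, 0, 0, 0, 0, 0, 0, 0, 0, 0, 0, 0, 0, 0, 0, 0, 0, 0, 0, 0, 0, 0, 0, 0, 0, 0, 0, -2, 0, 0, 0, 0, 0, -3, 0, 0, 0, 0, 0, -4, 0, 0, 0, 0, 0, -3, 0, 0, 0, 0, 0, 0, 0, 0, 0, 0, 0]
  fingers: 100

```text
time: 39.48
position: [0.5795, -0.0034, 0.2121]
tool_rot: [0.136, 1.56, -0.136]
ft_force: [-0.2, 0.7, 0.1]
grip_width: 0.999
```

```bash
python3 - <<'E'
from h import *
st(); go((.4773,.2031,.22),0)
for n in ["scene","wrist"]: cv2.imwrite(f"pics/m_{n}.png",ctrl.get_image(n)[:,:,::-1])
p=ctrl.camera_params("scene")
for d in ctrl.spot_point("scene","beaker_centre")[:2]: print(d["score"],w(p,d["xyz"]))
p=ctrl.camera_params("wrist")
for d in ctrl.spot_point("wrist","beaker_centre")[:2]: print(d["score"],w(p,d["xyz"]))
print(proj(p,(.5778,-.0033,.122)))
E
```

```text
t 39.475 P [ 0.5795 -0.0034  0.2121] jaw deg 80.05791430704892 x [ 0.0063 -0.0009 -1.    ] F [-0.2182  0.7472  0.1495] w 0.998842526889337 q7 1.1535558235681806
shift cm tool [ -0.88  18.57 -13.63]
turn [ 1.397  0.005 -0.005]
0.59 [ 0.5795 -0.0068  0.0886]
0.76 [ 0.5809 -0.0051  0.083 ]
[278.9194 219.3297]
```

View pics/m_scene.png

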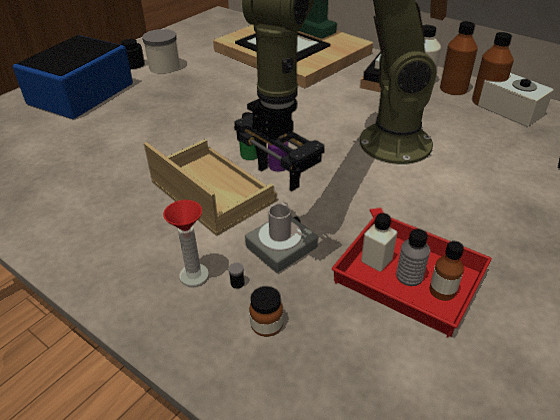

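View pics/m_wrist.png

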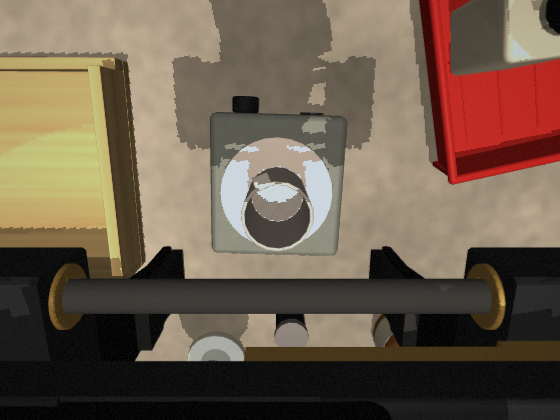

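The beaker stands upright on the plate, with its rim at (278,215) in the wrist view, within about 3 mm of where I aimed. Returning the square bottle first.

Request:
step_arm:
  increments: [0, 0, 0, 0.1745, 0, 0, 0, 0, 0, 0.1745, 0, 0, 0, 0, 0, 0.1745, 0, 0, 0, 0, 0, 0.1745, 0, 0, 0, 0, 0, 0.1745, 0, 0, 0, 0, 0, 0.1745, 0, 0, 0, 0, 0, 0.1745, 0, 0, 0, 0, 0, 0.1745, 0, 0, 0, -2.5, -5, 0, 0, 0, 0, -2.5, -5, 0, 0, 0, 0, -2.5, -5, 0, 0, 0, 0, -1.8, -3.5, 0, 0, 0]

```text
time: 41.18
position: [0.4822, 0.1833, 0.2072]
tool_rot: [1.206, 1.212, -1.208]
ft_force: [0.0, 0.2, 0.1]
grip_width: 1.002
```

Request:
step_arm:
  increments: [0, -0.8, -1.6, 0, 0, 0, 0, 0, -0.5, 0, 0, 0, 0, 0, 0, 0, 0, 0, 0, 0, 0, 0, 0, 0]

```text
time: 41.68
position: [0.4772, 0.2002, 0.2077]
tool_rot: [1.21, 1.209, -1.211]
ft_force: [0.3, -0.4, -0.1]
grip_width: 0.997
```

```bash
python3 - <<'E'
from h import *
st(); go((.4773,.2031,.106),0)
p=ctrl.camera_params("wrist"); print(proj(p,(.4773,.2031,.138)))
for n in ["wrist"]: cv2.imwrite(f"pics/n_{n}.png",ctrl.get_image(n)[:,:,::-1])
E
```

```text
t 41.675 P [0.4772 0.2002 0.2077] jaw deg -0.10620710158574925 x [-0.0005 -0.0001 -1.    ] F [ 0.3131 -0.3982 -0.1191] w 0.9968286993153356 q7 -0.5257163109744458
shift cm tool [10.17  0.01 -0.29]
turn [-0.002  0.     0.001]
[276.3459 220.061 ]
```

View pics/n_wrist.png

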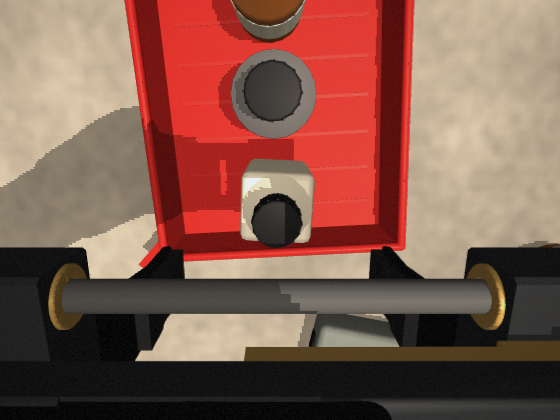

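The cap is at (277,220), as predicted. Descending and grasping.

Request:
step_arm:
  increments: [3.5, 0, -0.25, 0, 0, 0, 3.5, 0, 0, 0, 0, 0, 2, 0, 0, 0, 0, 0, 0.9, 0, 0, 0, 0, 0, 0.3, 0, 0, 0, 0, 0, 0, 0, 0, 0, 0, 0]

```text
time: 42.48
position: [0.477, 0.2047, 0.1068]
tool_rot: [1.209, 1.209, -1.207]
ft_force: [-1.0, 1.0, -0.1]
grip_width: 1.002
```

Request:
step_arm:
  increments: [0, 0, 0, 0, 0, 0, 0, 0, 0, 0, 0, 0, 0, 0, 0, 0, 0, 0, 0, 0, 0, 0, 0, 0, 0, 0, 0, 0, 0, 0, 0, 0, 0, 0, 0, 0, 0, 0, 0, 0, 0, 0, 0, 0, 0, 0, 0, 0]
  fingers: 0
  force: 25

```text
time: 43.48
position: [0.4766, 0.2044, 0.1061]
tool_rot: [1.209, 1.209, -1.208]
ft_force: [2.3, 0.3, -0.8]
grip_width: 0.373
```

Request:
step_arm:
  increments: [-1, 0, 0, 0, 0, 0, -2, 0, 0, 0, 0, 0]

```text
time: 43.72
position: [0.4751, 0.204, 0.136]
tool_rot: [1.206, 1.212, -1.211]
ft_force: [0.3, -0.6, -4.0]
grip_width: 0.37
```

Request:
step_arm:
  increments: [-2.5, 0, 0, 0, 0, 0, -2.5, 0, 0, 0, 0, 0, -2, 0, 1, 0, 0, 0, 0, 0, 2.5, 0, 0, 0, 0, -0.2, 4, 0, 0, 0, 0, -0.2, 5, 0, 0, 0, 0, -0.2, 5, 0, 0, 0, 0, -0.2, 5, 0, 0, 0, 0, -0.2, 5, 0, 0, 0, 0, -0.2, 5, 0, 0, 0, 0, -0.2, 5, 0, 0, 0, 0, -0.2, 5, 0, 0, 0]

```text
time: 45.22
position: [0.4608, -0.2218, 0.2075]
tool_rot: [1.208, 1.209, -1.207]
ft_force: [0.5, 1.1, -2.8]
grip_width: 0.372
```

Request:
step_arm:
  increments: [0, 0, 5, 0, 0, 0, 0, 0, 4, 0, 0, 0, 0, 0, 2.5, 0, 0, 0, 0, 0, 1.5, 0, 0, 0, 0, 0, 0.7, 0, 0, 0, 0, 0, 0, 0, 0, 0, 0, 0, 0, 0, 0, 0]

```text
time: 46.1
position: [0.4614, -0.3561, 0.2062]
tool_rot: [1.207, 1.211, -1.207]
ft_force: [-0.0, 0.1, -4.5]
grip_width: 0.373
```

```bash
python3 - <<'E'
from h import *
st(); go((.4606,-.3588,.114),0)
for n in ["scene"]: cv2.imwrite(f"pics/o_{n}.png",ctrl.get_image(n)[:,:,::-1])
E
```

```text
t 46.1 P [ 0.4614 -0.3561  0.2062] jaw deg 0.1735906540365175 x [ 0.0001  0.0005 -1.    ] F [-0.029   0.1361 -4.4949] w 0.3734514299706181 q7 0.5423298460134278
shift cm tool [ 9.22 -0.09  0.27]
turn [ 0.003 -0.    -0.   ]
```

View pics/o_scene.png

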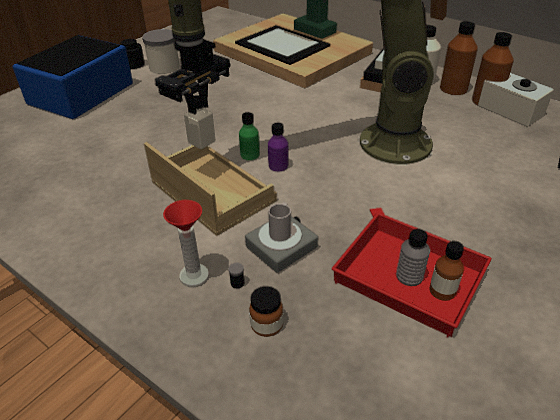

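The square bottle is over its spot. Lowering.

Request:
step_arm:
  increments: [3, -0.05, 0.15, 0, 0, 0, 2.5, 0, 0, 0, 0, 0, 1.7, 0, 0, 0, 0, 0, 1, 0, 0, 0, 0, 0, 0.5, 0, 0, 0, 0, 0, 0.3, 0, 0, 0, 0, 0, 0, 0, 0, 0, 0, 0, 0, 0, 0, 0, 0, 0]

```text
time: 47.15
position: [0.4607, -0.3594, 0.1166]
tool_rot: [1.208, 1.209, -1.208]
ft_force: [0.2, -0.5, -3.8]
grip_width: 0.373
```

Request:
step_arm:
  increments: [0.1, 0, 0, 0, 0, 0, 0, 0, 0, 0, 0, 0]

```text
time: 47.4
position: [0.4604, -0.3591, 0.1151]
tool_rot: [1.208, 1.21, -1.209]
ft_force: [-0.5, -0.0, -3.1]
grip_width: 0.369
```

Request:
step_arm:
  increments: [0.1, 0, 0, 0, 0, 0, 0, 0, 0, 0, 0, 0]

```text
time: 47.65
position: [0.4605, -0.3592, 0.1141]
tool_rot: [1.208, 1.209, -1.208]
ft_force: [0.2, -0.8, -3.2]
grip_width: 0.374
```

Request:
step_arm:
  increments: [0.1, 0, 0, 0, 0, 0, 0, 0, 0, 0, 0, 0]

```text
time: 47.9
position: [0.4608, -0.3592, 0.1139]
tool_rot: [1.208, 1.209, -1.208]
ft_force: [-0.6, 1.2, 3.4]
grip_width: 0.371
```

Request:
step_arm:
  increments: [0.05, 0, 0, 0, 0, 0, 0, 0, 0, 0, 0, 0]

```text
time: 48.15
position: [0.4609, -0.3593, 0.114]
tool_rot: [1.208, 1.208, -1.208]
ft_force: [-2.1, 2.2, 6.7]
grip_width: 0.374
```

Request:
step_arm:
  increments: [0, 0, 0, 0, 0, 0, 0, 0, 0, 0, 0, 0, 0, 0, 0, 0, 0, 0, 0, 0, 0, 0, 0, 0, -2, 0, 0, 0, 0, 0, -3, 0, 0, 0, 0, 0, -4, 0, 0, 0, 0, 0, -2, 0, -1, 0, 0, 0]
  fingers: 100

```text
time: 49.15
position: [0.4613, -0.3501, 0.2261]
tool_rot: [1.209, 1.204, -1.208]
ft_force: [-0.5, 0.0, 0.1]
grip_width: 0.993
```

Request:
step_arm:
  increments: [0, 0.2, -3, 0, 0, 0, 0, 0.2, -5, 0, 0, 0, 0, 0.2, -6, 0, 0, 0, 0, 0.2, -6, 0, 0, 0, 0, 0.2, -6, 0, 0, 0, 0, 0.2, -6, 0, 0, 0, 0, 0.2, -6, 0, 0, 0, 0, 0, -6, 0, 0, 0, 0, 0, -6, 0, 0, 0, 0, 0, -5, 0, 0, 0, 0, 0, -4, 0, 0, 0, 0, 0, -2.5, 0, 0, 0]

```text
time: 50.65
position: [0.4723, 0.2688, 0.2228]
tool_rot: [1.206, 1.212, -1.206]
ft_force: [0.2, -0.3, -0.4]
grip_width: 0.999
```

Request:
step_arm:
  increments: [0, 0, -1.4, 0, 0, 0, 0, 0, -0.4, 0, 0, 0, 0, 0, 0, 0, 0, 0, 0, 0, 0, 0, 0, 0]

```text
time: 51.15
position: [0.4742, 0.2826, 0.2225]
tool_rot: [1.209, 1.208, -1.21]
ft_force: [0.3, -0.5, -0.5]
grip_width: 1.0
```

```bash
python3 - <<'E'
from h import *
st(); go((.475,.2841,.1028),0)
p=ctrl.camera_params("wrist"); print(proj(p,(.475,.2841,.134)))
for n in ["wrist","top"]: cv2.imwrite(f"pics/q_{n}.png",ctrl.get_image(n)[:,:,::-1])
E
```

```text
t 51.15 P [0.4742 0.2826 0.2225] jaw deg -0.04763074095586112 x [ 0.0002 -0.001  -1.    ] F [ 0.3448 -0.451  -0.4751] w 0.9998759275830361 q7 -0.7407922143488505
shift cm tool [11.97  0.08 -0.16]
turn [-0.001  0.001 -0.   ]
[277.337  214.5924]
```

View pics/q_wrist.png

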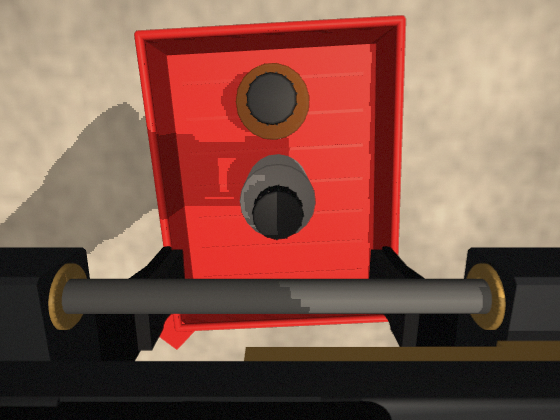

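View pics/q_top.png

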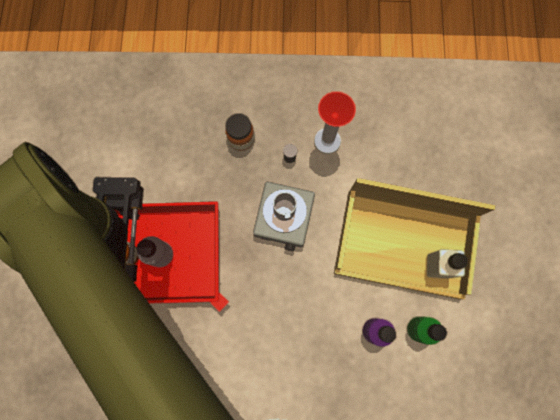

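The square bottle is back at top (452,262), and the beaker is centred on the plate. The bellows cap at (277,213) is as predicted. Grasping.

Request:
step_arm:
  increments: [4, 0.05, 0, 0, 0, 0, 4, 0, 0, 0, 0, 0, 2.4, 0, 0, 0, 0, 0, 1.2, 0, 0, 0, 0, 0, 0.3, 0, 0, 0, 0, 0, 0, 0, 0, 0, 0, 0]

```text
time: 52.0
position: [0.4748, 0.2842, 0.1043]
tool_rot: [1.21, 1.209, -1.208]
ft_force: [0.5, 0.2, -0.1]
grip_width: 1.0
```

Request:
step_arm:
  increments: [0, 0, 0, 0, 0, 0, 0, 0, 0, 0, 0, 0, 0, 0, 0, 0, 0, 0, 0, 0, 0, 0, 0, 0, 0, 0, 0, 0, 0, 0, 0, 0, 0, 0, 0, 0, 0, 0, 0, 0, 0, 0, 0, 0, 0, 0, 0, 0]
  fingers: 0
  force: 25

```text
time: 53.0
position: [0.4744, 0.2839, 0.1035]
tool_rot: [1.209, 1.21, -1.208]
ft_force: [0.9, 0.0, 0.2]
grip_width: 0.406
```

Request:
step_arm:
  increments: [-1, 0, 0, 0, 0, 0, -2, 0, 0, 0, 0, 0]

```text
time: 53.25
position: [0.4735, 0.2836, 0.1337]
tool_rot: [1.207, 1.211, -1.21]
ft_force: [0.4, -0.8, -2.0]
grip_width: 0.404
```

Request:
step_arm:
  increments: [-2.5, 0, 0, 0, 0, 0, -2.5, 0, 0, 0, 0, 0, -2, 0, 1, 0, 0, 0, 0, 0, 2.5, 0, 0, 0, 0, 0, 4, 0, 0, 0, 0, 0, 5, 0, 0, 0, 0, 0, 5, 0, 0, 0, 0, 0, 5, 0, 0, 0, 0, 0, 5, 0, 0, 0, 0, 0, 5, 0, 0, 0, 0, 0.1, 5, 0, 0, 0, 0, 0, 5, 0, 0, 0]

```text
time: 54.75
position: [0.4761, -0.1423, 0.2052]
tool_rot: [1.208, 1.208, -1.207]
ft_force: [0.9, -0.3, -2.1]
grip_width: 0.402
```

Request:
step_arm:
  increments: [0, 0, 5, 0, 0, 0, 0, 0, 4, 0, 0, 0, 0, 0, 2.5, 0, 0, 0, 0, 0, 1.5, 0, 0, 0, 0, 0, 0.7, 0, 0, 0, 0, 0, 0, 0, 0, 0, 0, 0, 0, 0, 0, 0]

```text
time: 55.62
position: [0.4763, -0.2766, 0.2037]
tool_rot: [1.207, 1.211, -1.207]
ft_force: [0.6, 0.8, -1.9]
grip_width: 0.403
```

```bash
python3 - <<'E'
from h import *
st(); go((.4754,-.278,.1116),0)
E
```

```text
t 55.625 P [ 0.4763 -0.2766  0.2037] jaw deg 0.1738101798894413 x [ 0.0001  0.0003 -1.    ] F [ 0.6076  0.8169 -1.8635] w 0.40343051422856724 q7 0.41165138007374913
shift cm tool [ 9.21 -0.09  0.14]
turn [ 0.003 -0.    -0.   ]
```

Request:
step_arm:
  increments: [3, -0.05, 0, 0, 0, 0, 2.5, 0, 0, 0, 0, 0, 1.7, 0, 0, 0, 0, 0, 1, 0, 0, 0, 0, 0, 0.5, 0, 0, 0, 0, 0, 0.3, 0, 0, 0, 0, 0, 0, 0, 0, 0, 0, 0, 0, 0, 0, 0, 0, 0]

```text
time: 56.62
position: [0.4756, -0.2783, 0.114]
tool_rot: [1.208, 1.209, -1.208]
ft_force: [-0.2, -0.5, -1.6]
grip_width: 0.404
```

Request:
step_arm:
  increments: [0.2, 0, 0, 0, 0, 0, 0, 0, 0, 0, 0, 0]

```text
time: 56.88
position: [0.4753, -0.2781, 0.1115]
tool_rot: [1.208, 1.21, -1.209]
ft_force: [0.2, -0.9, -1.0]
grip_width: 0.408
```

Request:
step_arm:
  increments: [0.1, 0, 0, 0, 0, 0, 0, 0, 0, 0, 0, 0]

```text
time: 57.12
position: [0.4757, -0.2782, 0.1113]
tool_rot: [1.208, 1.209, -1.208]
ft_force: [-1.1, 0.7, 3.8]
grip_width: 0.402
```

Request:
step_arm:
  increments: [0, 0, 0, 0, 0, 0, 0, 0, 0, 0, 0, 0, 0, 0, 0, 0, 0, 0, 0, 0, 0, 0, 0, 0, -2, 0, 0, 0, 0, 0, -3, 0, 0, 0, 0, 0, -4, 0, 0, 0, 0, 0, -2.5, 0, -1, 0, 0, 0]
  fingers: 100

```text
time: 58.12
position: [0.4757, -0.269, 0.2275]
tool_rot: [1.209, 1.207, -1.209]
ft_force: [-0.4, 0.5, 0.1]
grip_width: 0.998
```

Request:
step_arm:
  increments: [0, 0, -3, 0, 0, 0, 0, 0, -5, 0, 0, 0, 0, 0, -6, 0, 0, 0, 0, -0.2, -6, 0, 0, 0, 0, -0.2, -6, 0, 0, 0, 0, 0, -6, 0, 0, 0, 0, 0, -6, 0, 0, 0, 0, 0, -6, 0, 0, 0, 0, 0, -6, 0, 0, 0, 0, 0, -5, 0, 0, 0, 0, 0, -4, 0, 0, 0, 0, 0, -2.5, 0, 0, 0]

```text
time: 59.62
position: [0.4699, 0.3493, 0.2253]
tool_rot: [1.207, 1.212, -1.207]
ft_force: [0.7, -0.1, -0.6]
grip_width: 1.001
```

Request:
step_arm:
  increments: [0, 0, -1.4, 0, 0, 0, 0, 0, -0.5, 0, 0, 0, 0, 0, 0, 0, 0, 0, 0, 0, 0, 0, 0, 0]

```text
time: 60.12
position: [0.4711, 0.3649, 0.2255]
tool_rot: [1.209, 1.208, -1.21]
ft_force: [0.6, -0.5, -0.3]
grip_width: 1.002
```

```bash
python3 - <<'E'
from h import *
st(); go((.471,.3654,.111),0)
p=ctrl.camera_params("wrist"); print(proj(p,(.471,.3654,.142)))
for n in ["wrist","top"]: cv2.imwrite(f"pics/r_{n}.png",ctrl.get_image(n)[:,:,::-1])
E
```

```text
t 60.125 P [0.4711 0.3649 0.2255] jaw deg -0.01328098068669395 x [ 0.0003 -0.0009 -1.    ] F [ 0.6224 -0.4681 -0.2885] w 1.001623420501358 q7 -0.9492497429883798
shift cm tool [11.45 -0.01 -0.06]
turn [-0.     0.001 -0.   ]
[275.9651 217.9088]
```

View pics/r_wrist.png

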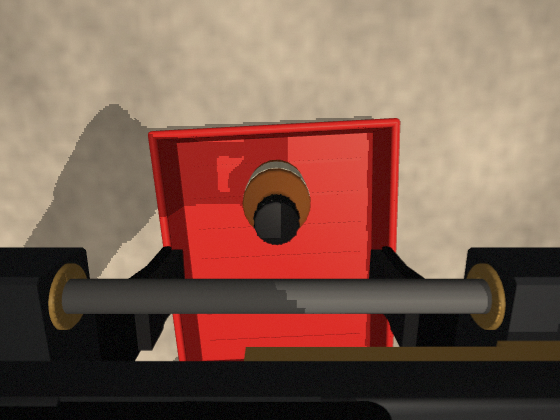

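View pics/r_top.png

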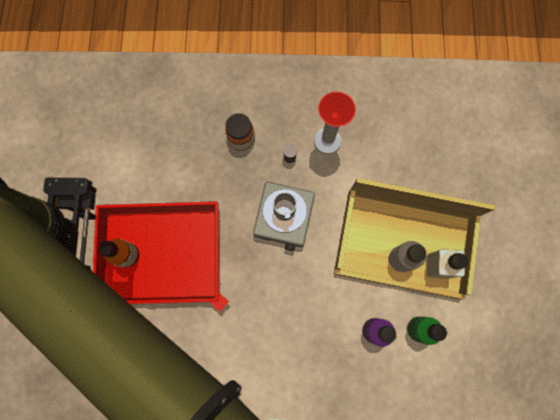

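The bellows bottle is back at top (412,255). The round cap is at (276,218), as predicted. Grasping.

Request:
step_arm:
  increments: [4, 0, 0.1, 0, 0, 0, 3.6, 0, 0, 0, 0, 0, 2.4, 0, 0, 0, 0, 0, 1.1, 0, 0, 0, 0, 0, 0.3, 0, 0, 0, 0, 0, 0, 0, 0, 0, 0, 0]

```text
time: 60.98
position: [0.4711, 0.3652, 0.1124]
tool_rot: [1.21, 1.209, -1.208]
ft_force: [-0.4, 1.0, 0.5]
grip_width: 1.0
```

Request:
step_arm:
  increments: [0, 0, 0, 0, 0, 0, 0, 0, 0, 0, 0, 0, 0, 0, 0, 0, 0, 0, 0, 0, 0, 0, 0, 0, 0, 0, 0, 0, 0, 0, 0, 0, 0, 0, 0, 0, 0, 0, 0, 0, 0, 0, 0, 0, 0, 0, 0, 0]
  fingers: 0
  force: 25

```text
time: 61.98
position: [0.4708, 0.3648, 0.1115]
tool_rot: [1.209, 1.209, -1.208]
ft_force: [-0.1, 0.5, -0.0]
grip_width: 0.357
```

Request:
step_arm:
  increments: [-1, 0, 0, 0, 0, 0, -2, 0, 0, 0, 0, 0]

```text
time: 62.22
position: [0.4697, 0.3641, 0.1412]
tool_rot: [1.206, 1.21, -1.211]
ft_force: [0.7, -0.4, -5.1]
grip_width: 0.359
```

Request:
step_arm:
  increments: [-2.5, 0, 0, 0, 0, 0, -2.5, 0, 0, 0, 0, 0, -2, 0, 1, 0, 0, 0, 0, 0, 2.5, 0, 0, 0, 0, 0, 4, 0, 0, 0, 0, 0, 5, 0, 0, 0, 0, 0, 5, 0, 0, 0, 0, 0, 5, 0, 0, 0, 0, 0, 5, 0, 0, 0, 0, 0, 5, 0, 0, 0, 0, 0.4, 5, 0, 0, 0, 0, 0.4, 5, 0, 0, 0]

```text
time: 63.72
position: [0.4786, -0.0619, 0.2124]
tool_rot: [1.207, 1.208, -1.209]
ft_force: [1.6, -0.1, -4.4]
grip_width: 0.361
```

Request:
step_arm:
  increments: [0, 0.4, 5, 0, 0, 0, 0, 0.4, 4, 0, 0, 0, 0, 0.4, 2.5, 0, 0, 0, 0, 0, 1.5, 0, 0, 0, 0, 0, 0.4, 0, 0, 0, 0, 0, 0, 0, 0, 0, 0, 0, 0, 0, 0, 0]

```text
time: 64.6
position: [0.4914, -0.1925, 0.2117]
tool_rot: [1.207, 1.211, -1.207]
ft_force: [-0.2, 0.6, -4.3]
grip_width: 0.355
```

```bash
python3 - <<'E'
from h import *
st(); go((.4912,-.1942,.1195),0)
E
```

```text
t 64.6 P [ 0.4914 -0.1925  0.2117] jaw deg 0.18473139032883445 x [-0.      0.0001 -1.    ] F [-0.1597  0.6159 -4.2678] w 0.35516990322822767 q7 0.2606804249862365
shift cm tool [ 9.22 -0.02  0.17]
turn [ 0.003 -0.     0.   ]
```

Request:
step_arm:
  increments: [3, 0, 0.05, 0, 0, 0, 2.5, 0, 0, 0, 0, 0, 1.7, 0, 0, 0, 0, 0, 1, 0, 0, 0, 0, 0, 0.5, 0, 0, 0, 0, 0, 0.3, 0, 0, 0, 0, 0, 0, 0, 0, 0, 0, 0, 0, 0, 0, 0, 0, 0]

```text
time: 65.6
position: [0.4916, -0.1948, 0.1221]
tool_rot: [1.209, 1.209, -1.208]
ft_force: [-0.3, 0.3, -4.6]
grip_width: 0.36
```

Request:
step_arm:
  increments: [0.2, 0, 0, 0, 0, 0, 0, 0, 0, 0, 0, 0]

```text
time: 65.85
position: [0.4912, -0.1946, 0.1195]
tool_rot: [1.208, 1.21, -1.209]
ft_force: [-0.8, -0.7, -4.3]
grip_width: 0.36
```

Request:
step_arm:
  increments: [0.1, 0, 0, 0, 0, 0, 0, 0, 0, 0, 0, 0]

```text
time: 66.1
position: [0.4915, -0.1947, 0.1194]
tool_rot: [1.208, 1.209, -1.208]
ft_force: [-1.7, 0.5, 2.5]
grip_width: 0.354
```

Contact is made. Releasing, rising, and backing off to the robot's side for a clear view.

Request:
step_arm:
  increments: [0, 0, 0, 0, 0, 0, 0, 0, 0, 0, 0, 0, 0, 0, 0, 0, 0, 0, 0, 0, 0, 0, 0, 0, 0, 0, 0, 0, 0, 0, -2, 0, 0, 0, 0, 0, -3, 0, 0, 0, 0, 0, -4, 0, 0, 0, 0, 0, -3, 0, 0, 0, 0, 0]
  fingers: 100

```text
time: 67.22
position: [0.4916, -0.1946, 0.2402]
tool_rot: [1.208, 1.208, -1.208]
ft_force: [0.1, 0.4, -0.2]
grip_width: 0.999
```

Request:
step_arm:
  increments: [0, 0, -3, 0, 0, 0, 0, 0, -5, 0, 0, 0, 0, 0, -5, 0, 0, 0, 0, 0, -5, 0, 0, 0, 0, 0, -5, 0, 0, 0, 0, 0, -5, 0, 0, 0, 0, 0, -4, 0, 0, 0, 0, 0, -2, 0, 0, 0, 0, 0, 0, 0, 0, 0, 0, 0, 0, 0, 0, 0, 0, 0, 0, 0, 0, 0]

```text
time: 68.6
position: [0.4912, 0.1438, 0.2384]
tool_rot: [1.21, 1.208, -1.211]
ft_force: [0.3, -0.8, 0.0]
grip_width: 1.001
```

```bash
python3 - <<'E'
from h import *
st()
for n in ["scene","top"]: cv2.imwrite(f"pics/z_{n}.png",ctrl.get_image(n)[:,:,::-1])
for c in ["scene","top"]:
  p=ctrl.camera_params(c)
  for n in ["round_bottle_centre","bellows_bottle_centre","square_bottle_centre","beaker_centre","jar","film_can_centre","measure"]:
    for d in ctrl.spot_point(c,n)[:3]: print(c,n,round(d["score"],2),w(p,d["xyz"]))
  a=cv2.imread(f"pics/a_{c}.png").astype(int);b=cv2.imread(f"pics/z_{c}.png").astype(int)
  cv2.imwrite(f"pics/zd_{c}.png",np.abs(a-b).sum(2).clip(0,255).astype(np.uint8))
E
```

```text
t 68.6 P [0.4912 0.1438 0.2384] jaw deg -0.08738928015501421 x [-0.0001 -0.0007 -1.    ] F [ 0.2578 -0.7797  0.036 ] w 1.0007678359332568 q7 -0.3998061575520413
scene round_bottle_centre 0.87 [ 0.4917 -0.1963  0.085 ]
scene round_bottle_centre 0.74 [ 0.3198 -0.3213  0.0725]
scene round_bottle_centre 0.71 [ 0.31   -0.2161  0.0722]
scene bellows_bottle_centre 0.69 [ 0.4745 -0.2814  0.0796]
scene square_bottle_centre 0.8 [ 0.4573 -0.3662  0.0778]
scene beaker_centre 0.6 [ 0.5788 -0.0027  0.0894]
scene jar 0.84 [ 0.7682  0.1041 -0.0031]
scene film_can_centre 0.63 [ 0.7203 -0.0156  0.0234]
scene film_can_centre 0.61 [ 0.4743 -0.28    0.0784]
scene measure 0.85 [ 0.7657 -0.1088  0.0013]
top round_bottle_centre 0.9 [ 0.3123 -0.2164  0.0662]
top round_bottle_centre 0.87 [ 0.3149 -0.3197  0.0664]
top round_bottle_centre 0.73 [ 0.4926 -0.1992  0.0839]
top bellows_bottle_centre 0.68 [ 0.4754 -0.2731  0.0752]
top square_bottle_centre 0.69 [ 0.4651 -0.3562  0.0776]
top square_bottle_centre 0.18 [ 0.4781 -0.277   0.0742]
top beaker_centre 0.79 [ 0.5769 -0.0054  0.0838]
top jar 0.69 [0.768  0.1027 0.0014]
top film_can_centre 0.58 [ 0.7226 -0.0103  0.0301]
top measure 0.69 [ 0.7624 -0.1054  0.0026]
```

View pics/z_scene.png

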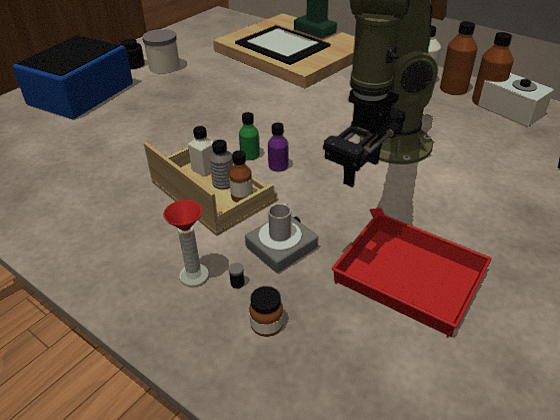

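View pics/z_top.png

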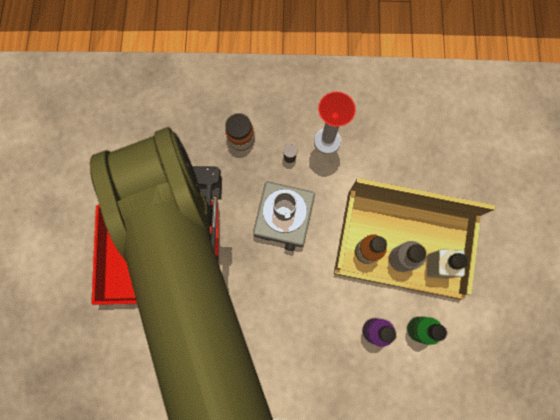

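View pics/zd_top.png

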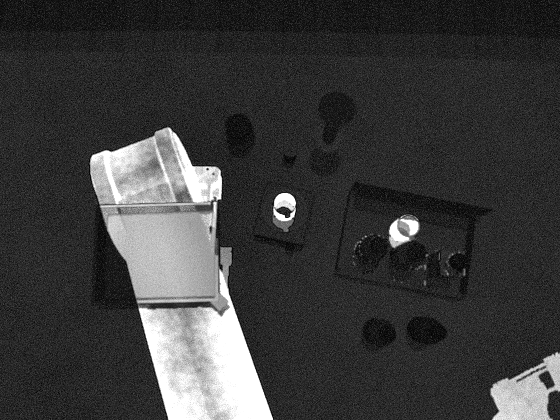

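The before/after difference shows the bottles back within about a pixel (1–2 mm) and the bystanders unmoved. Only the beaker changed place, to the centre of the plate. Handing in.

```bash
python3 -c "
from bench import ctrl
print(ctrl.close_job())"
```

```text
the job is handed in; nothing more can be done
None
```

The job is done and handed in at about 69 s of the 147 s allowed. I stood the three bottles in the tray by their caps and set the beaker on the stirrer plate. Then I returned the square, bellows and round bottles, in that order, to their original spots. Each set-down was made on a felt contact of a few newtons.

Last checks:
- **Bottles:** the before/after image difference shows them within about 1–2 mm of where they started, and both views show them upright.
- **Beaker:** the networks place it within about 2–3 mm of the plate's centre, and it is upright and released.
- **Jar, film can and measuring cylinder:** no visible shift. The network readings vary by up to about 5 mm between views, which is within their noise.
- **Robot:** the gripper is open, 0.24 m up and clear of everything.

The networks also reported the green and purple look-alikes and a few wrong matches, as expected. I ignored those after checking them against the pictures. No check failed.

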